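Change over the samples in the analyser's carousel

TASK

Change over the samples in the analyser's carousel: every finished tube now in the wheel goes upright into any hole of the empty grey rack, and every new tube waiting in the black rack goes upright into any free well of the wheel, all fully down; only the well at the open side can be reached, so turn the wheel by its knob, click by click, to bring up the others. Finish with the wheel clicked in place, an empty well at the open side and all the new tubes under the clear cover, and leave the bottles, the jar and the glue stick where they stand.

Things in the scene. Friction and masses are not known exactly. Their poses are not given: they have to be found in the camera images.
- carousel: white housing 220 x 220 x 42 mm, fixed to the bench; origin on the bench under the wheel's axis, z up, its -x side is the open loading side. Over the wheel a fixed clear cover plate, underside 140 and top 144 mm above the bench, from x = -48 to 105 mm and y +-105 mm, carried by two 10 mm posts at its far (+x) corners; only the knob comes through it.
- hub (a point): top centre of the turning knob above the cover, on the wheel's vertical axis, 172 mm above the bench; turns with the wheel. The knob is a black hexagonal prism 36 mm across flats and 24 mm high (148 to 172 mm); two of its flats face the point's x and -x, the others lie every 60 degrees.
- wheel (a joint): angle of the sample wheel (rad), 0 at the start, growing counter-clockwise seen from above; turns either way to +-6.6 rad. It has a spring detent at each multiple of 60 degrees (1.047 rad) and is drawn into the nearest one when let go; turning it over the hump takes up to about 0.25 N m at the knob.
- port (a point): the loading position, fixed to the housing (frame as the carousel's): the centre of the floor of whichever well is clicked in at the open side, 70 mm from the axis, 52 mm above the bench.
- wait_rack: loose solid black block, 160 x 50 x 45 mm, 0.6 kg, four square holes 15 x 15 mm, 37 mm deep (floor 8 mm above the underside), in one row along its x at -51, -17, 17 and 51 mm; origin at the centre of its underside. The new samples stand in it.
- done_rack: loose pale grey block of the same size and holes, with a 4 mm end plate 62 mm high at each end of the row (168 mm long over all, 0.6 kg); origin at the centre of its underside. Empty at the start.
- well0 (a point): floor centre of well 0, 52 mm above the bench, at the port when the wheel's angle is 0 degrees. Wells are square sleeves standing on the wheel, 15 x 15 mm inside, 23 mm outside, 36 mm deep (mouth 88 mm above the bench), 70 mm from the axis, sides square to the radius.
- well1 (a point): floor centre of well 1, 52 mm above the bench, at the port when the wheel's angle is 60 degrees (or -300). Wells are square sleeves standing on the wheel, 15 x 15 mm inside, 23 mm outside, 36 mm deep (mouth 88 mm above the bench), 70 mm from the axis, sides square to the radius.
- well2 (a point): floor centre of well 2, 52 mm above the bench, at the port when the wheel's angle is 120 degrees (or -240). Wells are square sleeves standing on the wheel, 15 x 15 mm inside, 23 mm outside, 36 mm deep (mouth 88 mm above the bench), 70 mm from the axis, sides square to the radius.
- well3 (a point): floor centre of well 3, 52 mm above the bench, at the port when the wheel's angle is 180 degrees (or -180). Wells are square sleeves standing on the wheel, 15 x 15 mm inside, 23 mm outside, 36 mm deep (mouth 88 mm above the bench), 70 mm from the axis, sides square to the radius.
- well4 (a point): floor centre of well 4, 52 mm above the bench, at the port when the wheel's angle is 240 degrees (or -120). Wells are square sleeves standing on the wheel, 15 x 15 mm inside, 23 mm outside, 36 mm deep (mouth 88 mm above the bench), 70 mm from the axis, sides square to the radius.
- well5 (a point): floor centre of well 5, 52 mm above the bench, at the port when the wheel's angle is 300 degrees (or -60). Wells are square sleeves standing on the wheel, 15 x 15 mm inside, 23 mm outside, 36 mm deep (mouth 88 mm above the bench), 70 mm from the axis, sides square to the radius.
- fin1: finished sample tube, standing in one of the wheel's wells at the start (may be absent): tube 13 mm in diameter, 82 mm high in all, 16 g, its foot tapered to 8 mm over the last 4 mm, a purple cap 17 mm in diameter over its top 20 mm; origin at the centre of its underside, z along the tube to the cap. All tubes look alike.
- fin2: finished sample tube, standing in one of the wheel's wells at the start (may be absent): tube 13 mm in diameter, 82 mm high in all, 16 g, its foot tapered to 8 mm over the last 4 mm, a purple cap 17 mm in diameter over its top 20 mm; origin at the centre of its underside, z along the tube to the cap. All tubes look alike.
- fin3: finished sample tube, standing in one of the wheel's wells at the start (may be absent): tube 13 mm in diameter, 82 mm high in all, 16 g, its foot tapered to 8 mm over the last 4 mm, a purple cap 17 mm in diameter over its top 20 mm; origin at the centre of its underside, z along the tube to the cap. All tubes look alike.
- new1: new sample tube, standing in the black rack at the start (may be absent): tube 13 mm in diameter, 82 mm high in all, 16 g, its foot tapered to 8 mm over the last 4 mm, a purple cap 17 mm in diameter over its top 20 mm; origin at the centre of its underside, z along the tube to the cap. All tubes look alike.
- new2: new sample tube, standing in the black rack at the start (may be absent): tube 13 mm in diameter, 82 mm high in all, 16 g, its foot tapered to 8 mm over the last 4 mm, a purple cap 17 mm in diameter over its top 20 mm; origin at the centre of its underside, z along the tube to the cap. All tubes look alike.
- new3: new sample tube, standing in the black rack at the start (may be absent): tube 13 mm in diameter, 82 mm high in all, 16 g, its foot tapered to 8 mm over the last 4 mm, a purple cap 17 mm in diameter over its top 20 mm; origin at the centre of its underside, z along the tube to the cap. All tubes look alike.
- amber: amber bottle with black cap, 60 mm wide, 135 mm high; bystander, origin at the centre of its underside
- reagent: white bottle with black cap, 76 mm wide, 170 mm high; bystander, origin at the centre of its underside
- jar: green jar with blue cap, 52 mm wide, 65 mm high; bystander, origin at the centre of its underside
- gluestick: white glue stick with blue cap standing upright, 24 mm wide, 95 mm high; bystander, origin at the centre of its underside
Mind the look-alikes: they are no part of the job. What is shaped like the done_rack but purple is not meant.

How it is judged:
By the outcome, as a careful person would: the job done as asked, in the order asked, and still so for the second after the job is handed in, with the robot touching nothing.
Of fin1, fin2, fin3 only 2 to 3 are there at a start; the rules pass over those that are not, and their reading is None.
Of new1, new2, new3 only 2 to 3 are there at a start; the rules pass over those that are not, and their reading is None.
At some moment in a run one of done_rack, wait_rack may be knocked a few centimetres aside while the robot is not near it.
It also fails if it takes over 210 s, if anything falls off the work surface, if the arm or the gripper's body presses on something with over 40 N, if the wrist force passes 120 N, or if a joint passes its speed limit or range.

ROBOT

A 6-joint arm with a two-finger parallel gripper is mounted at the origin on the work surface. World frame = base frame: x ahead of the robot, y to its left, z up, the work surface at z = 0. Lengths are in m, angles in rad, forces in N, time in s.
With the tool pointing down it reaches from about 0.375 to 0.9 m from the base axis. Payload 3.1 kg.
Tool frame: the origin (TCP) lies at the very end of the fingers, on their centre line; the grasp point (between the pads) lies 19 mm behind it; z points along the fingers, y is the line along which they close (so a half turn about z gives the same grasp; the last joint's range is limited). The gripper opens to 85 mm and grips with 20 to 120 N. Pads are 22 mm wide; open, the fingers measure 114 mm over their backs; the gripper's body (76 mm by 85 mm) begins 54 mm behind the grasp point. The pads swing forward as they close: fully open they stand 13 mm farther back than shut.
Start: joints at [-1.308, 0.527, 1.433, -0, 1.181, -0.178], TCP at [0.267, -0.565, 0.231] pointing down, gripper open.
Joint ranges: [-3.08, 3.08], [-0.75, 2.2], [0.22, 2.44], [-1.43, 4.57], [0, 2.65], [-2.85, 2.85]. Speed limits (rad/s): [2.79, 2.79, 3.14, 3.14, 3.14, 3.14].

INTERFACE

Orientations are given as a unit quaternion [x, y, z, w].
In Python, from station import telemetry, snapshot, ticket gives the robot as it stands.
- The arm moves only by the tool move_arm, never from a script. Its argument "commands" is text: rows parted by semicolons, each of 7 numbers parted by spaces: the shift along the tool's x, y, z in mm, then the turn, a rotation vector about the tool's x, y, z in degrees, then the opening, from -1 (shut) to 1 (fully open). A call has exactly 5 rows; each row is the pose to reach, as a shift and turn from the pose commanded when the call began, along the tool's axes at that moment; what a row does not reach only later rows make up. A row lasts 1/8 s, in which the tool goes at most 62.5 mm and 10.7 degrees, less where a joint would pass 70% of its speed; a pose out of reach is approached as far as the arm can. A call with a gripper value outside its range is refused whole. The fingers move at their own pace and stop on an object; "grip_force" is the grip in N (left out, the last holds). Time passes only in rows, so rows that repeat a pose let the fingers close, or fill a call up. It gives the time, the measured TCP pose, the force, the opening and the grip force at its end, in the units of the state.
- telemetry.sense(): the state, without advancing time (a new reading comes with each control period).
- snapshot(name): name is "scene" or "top" or "wrist"; returns a dict with "image" (384x512x3 uint8, red, green, blue), "fx", "fy", "cx", "cy" (pixels), "pose" (4x4, takes a point from camera to world coordinates). Camera axes: x right, y down, z forward; pixel columns grow to the right and rows downward; lengths in m; the calibration is good to about 2 mm. A picture is of the moment at which its call begins. There is no depth.
- ticket.sign_off(): hands the job in; it is judged then, once.
The state is a dict: "t": time; "q": joint angles; "qd": joint speeds; "tau": joint torques, N m; "tcp_pos": TCP position; "tool_rot": TCP orientation; "force": force on the tool from outside, world axes, zero at the start; "ft_torque": the same for the moment, N m; "finger_gap": opening from 0.0 (shut) to 1.0 (fully open); "gripper_force": force on a finger pad.
Only numpy, scipy, OpenCV 4.12 (cv2) and the standard library are available. Lean on these libraries where they do the work, as an engineer would, in place of code of your own. Each camera call takes 0.05 s, during which the arm holds its last target. There are 200 camera calls.

## Working session

There is one attempt and no reset: what is moved stays moved. The work goes in short steps, Python scripts to look and compute and a tool call to move; the robot and the scene stay as the last step left them, time stands still between calls to the robot, and variables do not carry over. Pictures are saved under pics/ and viewed, at most 14 in all, crops included, and the job is handed in when it is done.

Besides the shell and the picture viewer there is one more tool, called after "Request:" by a JSON object that holds its "api" and its "payload", one argument or row to a line. move_arm: Moves the arm, as the interface text tells. Its arguments: {"type":"object","properties":{"commands":{"type":"string"},"grip_force":{"type":"number"}},"required":["commands"]}

```bash
mkdir -p pics; ls; cat > h.py <<'E'
import numpy as np, cv2
from station import telemetry, snapshot, ticket
def proj(s,P):
    T=np.linalg.inv(s["pose"]); p=T[:3,:3]@np.asarray(P,float)+T[:3,3]
    return np.array([s["fx"]*p[0]/p[2]+s["cx"], s["fy"]*p[1]/p[2]+s["cy"]])
def ray(s,u,v,z):
    d=s["pose"][:3,:3]@np.array([(u-s["cx"])/s["fx"],(v-s["cy"])/s["fy"],1]); o=s["pose"][:3,3]
    return o+d*(z-o[2])/d[2]
def save(s,n,scale=1.5):
    cv2.imwrite(f"pics/{n}.png",cv2.cvtColor(cv2.resize(s["image"],None,fx=scale,fy=scale),cv2.COLOR_RGB2BGR))
E
python3 - <<'E'
from h import *
print(telemetry.sense())
for n in ["top","scene"]:
    s=snapshot(n); save(s,n+"0"); print(n,s["fx"],s["fy"],s["cx"],s["cy"],s["pose"].round(3).tolist())
E
```

```text
pics
{'t': 0.0, 'q': array([-1.30847439e+00,  5.28456995e-01,  1.43390866e+00,  6.56279791e-06,
        1.18135616e+00, -1.78505846e-01]), 'qd': array([ 4.16838411e-04, -2.92064933e-04, -3.46838257e-05, -7.63425369e-04,
        5.47571647e-04,  8.57915131e-04]), 'tau': array([-3.82456419e-04, -4.42351985e+01, -1.78028226e+01, -1.35532564e-04,
        8.36666557e-03,  3.28148900e-06]), 'tcp_pos': array([ 0.26651909, -0.56454447,  0.23033721]), 'tool_rot': array([ 9.75806763e-01,  2.18632177e-01, -4.15696447e-05, -1.06377091e-03]), 'force': array([-0.31201808, -0.18766328, -0.3189019 ]), 'ft_torque': array([ 0.04236526, -0.02621476,  0.04295101]), 'gripper_force': 0.0, 'finger_gap': 0.9949865203493375}
top 353.200011121407 353.200011121407 255.5298631325594 185.2610985854028 [[0.02, -0.996, 0.084, 0.411], [-1.0, -0.019, 0.018, 0.159], [-0.017, -0.084, -0.996, 1.237], [0.0, 0.0, 0.0, 1.0]]
scene 358.9878649168105 358.9878649168105 256.90419261406714 192.85684672299635 [[0.773, 0.352, -0.527, 1.136], [0.634, -0.422, 0.648, -0.575], [0.006, -0.835, -0.55, 0.744], [0.0, 0.0, 0.0, 1.0]]
```

View pics/top0.png

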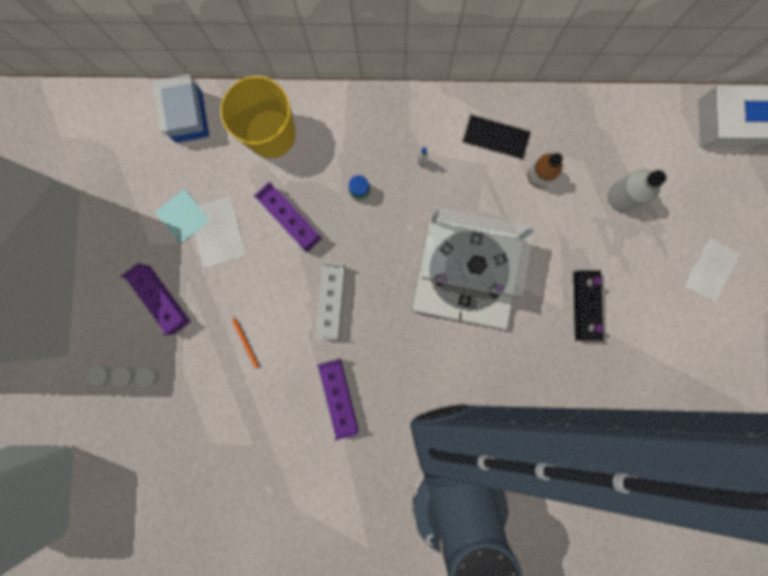

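View pics/scene0.png

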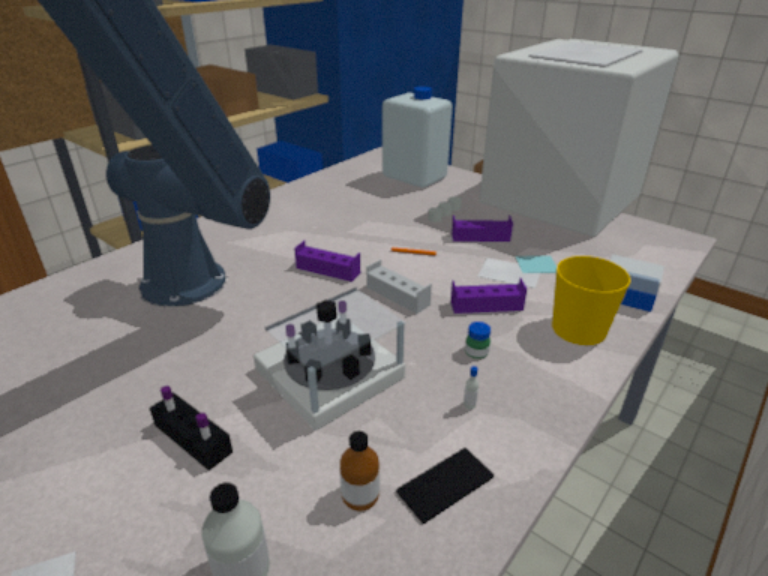

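The top view shows the carousel with its knob at about (477,265) and the open side facing the robot (image bottom). Purple caps sit in the two wells beside the port, at (440,279) and (497,288). The black rack has two tubes, at (597,282) and (598,328). The grey rack is at (331,302). The black slab and the purple racks are decoys.

```bash
cat >> h.py <<'E'
def blobs(s,mask,roi,amin=6):
    x0,y0,x1,y1=roi; m=np.zeros(mask.shape,np.uint8); m[y0:y1,x0:x1]=mask[y0:y1,x0:x1]
    n,l,st,c=cv2.connectedComponentsWithStats(m.astype(np.uint8))
    return [(c[i],st[i,4],l==i) for i in range(1,n) if st[i,4]>=amin]
def purple(im):
    h=cv2.cvtColor(im,cv2.COLOR_RGB2HSV); return ((h[...,0]>130)&(h[...,0]<165)&(h[...,1]>55)&(h[...,2]>40)).astype(np.uint8)
E
python3 - <<'E'
from h import *
t=cv2.imread("pics/top0.png"); crop=t[170:360,300:630]; cv2.imwrite("pics/crop1.png",cv2.resize(crop,None,fx=2.4,fy=2.4,interpolation=cv2.INTER_CUBIC))
s=snapshot("top"); sc=snapshot("scene"); im=s["image"]
g=im.max(2)
for c,a,_ in blobs(s,purple(im),(270,150,420,240),4): print("purple",c.round(1),a,"z134",ray(s,*c,.134)[:2].round(3),"z90",ray(s,*c,.09)[:2].round(3))
for c,a,_ in blobs(sc,purple(sc["image"]),(90,190,260,310),4): print("sc purple",c.round(1),a,"z134",ray(sc,*c,.134)[:2].round(3),"z90",ray(sc,*c,.09)[:2].round(3))
for nm,roi,th in [("knob",(305,165,332,190),45),("wait",(378,176,406,232),50)]:
    for c,a,m in blobs(s,(g<th).astype(np.uint8),roi,30):
        cs=np.argwhere(m)[:,::-1].astype(np.float32); r=cv2.minAreaRect(cs); print(nm,c.round(1),a,r, ray(s,*c,.172)[:2].round(3))
        if nm=="wait": print([ray(s,*p,.045)[:2].round(3).tolist() for p in cv2.boxPoints(r)])
wh=((im.min(2)>125)&((im.max(2).astype(int)-im.min(2))<25)).astype(np.uint8)
for nm,roi,z in [("done",(205,172,235,232),.045),("house",(270,140,350,225),.042)]:
    for c,a,m in blobs(s,wh,roi,80):
        r=cv2.minAreaRect(np.argwhere(m)[:,::-1].astype(np.float32)); print(nm,c.round(1),a,r,ray(s,*r[0],z)[:2].round(3)); print([ray(s,*p,z)[:2].round(3).tolist() for p in cv2.boxPoints(r)])
E
```

```text
purple [294.9 184.2] 8 z134 [0.51  0.057] z90 [0.514 0.052]
purple [397.6 186.9] 37 z134 [ 0.508 -0.263] z90 [ 0.511 -0.279]
purple [332.2 191.6] 5 z134 [ 0.489 -0.06 ] z90 [ 0.492 -0.069]
purple [398.6 218.4] 36 z134 [ 0.41  -0.264] z90 [ 0.41  -0.281]
sc purple [227.9 204. ] 33 z134 [0.523 0.043] z90 [0.479 0.087]
sc purple [193.1 219.9] 34 z134 [ 0.502 -0.075] z90 [ 0.456 -0.039]
sc purple [110.7 261.4] 56 z134 [ 0.472 -0.31 ] z90 [ 0.424 -0.291]
sc purple [134.3 279.7] 70 z134 [ 0.565 -0.309] z90 [ 0.523 -0.289]
knob [317.3 176.2] 76 ((317.7500305175781, 176.25), (9.899494171142578, 10.60660171508789), 45.0) [ 0.532 -0.007]
wait [391.1 203.4] 679 ((391.71240234375, 203.5087127685547), (45.40340042114258, 17.325380325317383), 88.26429748535156) [ 0.454 -0.228]
[[0.534, -0.246], [0.537, -0.304], [0.385, -0.306], [0.382, -0.249]]
done [216.4 200.3] 1359 ((219.5, 201.5), (59.0, 29.0), 90.0) [0.455 0.302]
[[0.554, 0.354], [0.556, 0.255], [0.357, 0.25], [0.355, 0.348]]
house [305.8 181.3] 4223 ((309.5, 182.0), (84.0, 79.0), 90.0) [ 0.527 -0.001]
[[0.669, 0.135], [0.673, -0.135], [0.388, -0.134], [0.382, 0.13]]
```

View pics/crop1.png

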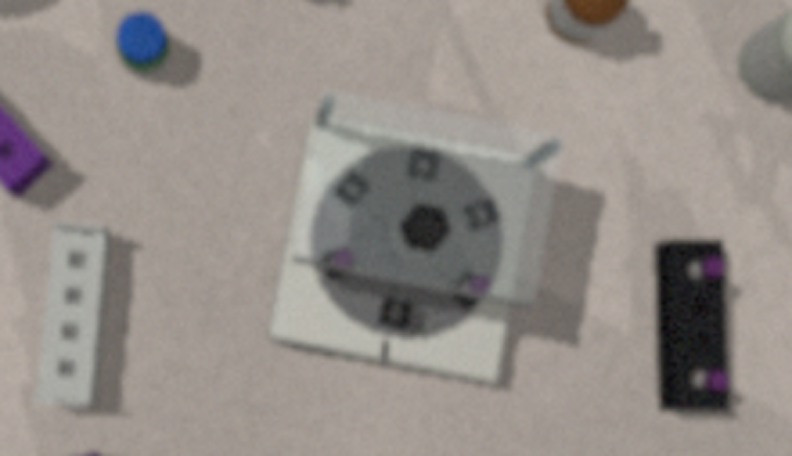

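The crop shows well 0 empty at the port, with its mouth at crop (398,313). Well 3 is at (424,165), the knob at (425,227) and the front housing edge runs (272,340) to (500,385). The grey rack's holes run from (77,260) to (66,368).

```bash
python3 - <<'E'
from h import *
s=snapshot("top")
c=lambda x,y,z: ray(s,(300+x/2.4)/1.5,(170+y/2.4)/1.5,z)[:2]
ws={0:(398,313),2:(352,187),3:(424,165),4:(481,213)}
W={k:c(*v,.088) for k,v in ws.items()}; print(W)
print("axis 0-3",(W[0]+W[3])/2, "yaw",np.degrees(np.arctan2(*(W[3]-W[0])[::-1])), np.linalg.norm(W[3]-W[0]))
a=c(272,340,.042); b=c(500,385,.042); print("front",a,b,np.linalg.norm(a-b),"yaw",np.degrees(np.arctan2(*(a-b)[::-1]))-90)
print("knob",c(425,227,.172),"caps",c(341,258,.134),c(478,284,.134))
H=np.array([c(*p,.045) for p in [(77,260),(73,295),(70,330),(66,368)]]); print(H,H.mean(0),np.degrees(np.arctan2(*(H[0]-H[3])[::-1])))
print("newcaps",c(712,266,.09),c(717,380,.09)); w=[c(*p,.045) for p in [(657,242),(722,240),(730,408),(661,410)]]; print(w,np.mean(w,0))
st=telemetry.sense(); from scipy.spatial.transform import Rotation as R
print(R.from_quat(st["tool_rot"]).as_matrix().round(3))
E
```

```text
{0: array([0.46280271, 0.00091064]), 2: array([0.57658821, 0.04346213]), 3: array([ 0.5979489 , -0.02171791]), 4: array([ 0.5549171 , -0.07346955])}
axis 0-3 [ 0.53037581 -0.01040364] yaw -9.505293165967865 0.1370275292179644
front [0.43724211 0.11218166] [ 0.39962896 -0.10070235] 0.21618128853460516 yaw -10.019826470668974
knob [ 0.53172761 -0.00961164] caps [0.50757839 0.05700275] [ 0.4872157  -0.06166953]
[[0.50875943 0.29705116]
 [0.47567579 0.29987762]
 [0.44276113 0.30175158]
 [0.40718096 0.30447281]] [0.45859433 0.30078829] -4.178789515452159
newcaps [ 0.5104835  -0.28002108] [ 0.40850423 -0.28307871]
[array([ 0.53595195, -0.24640802]), array([ 0.53896142, -0.30687792]), array([ 0.38283065, -0.31202485]), array([ 0.37966646, -0.24854964])] [ 0.45935262 -0.27846511]
[[ 0.904  0.427 -0.   ]
 [ 0.427 -0.904  0.001]
 [ 0.    -0.001 -1.   ]]
```

```bash
cat >> h.py <<'E'
from scipy.spatial.transform import Rotation as R
def goal(x,y,z,th,start=None):
    """print tool-frame shift (mm) and turn (deg) to goal; th = heading of tool x; start=(x,y,z,th) or measured"""
    mk=lambda t: R.from_matrix(np.array([[np.cos(t),np.sin(t),0],[np.sin(t),-np.cos(t),0],[0,0,-1.]]))
    if start is None: st=telemetry.sense(); p,r=st["tcp_pos"],R.from_quat(st["tool_rot"])
    else: p,r=np.array(start[:3]),mk(np.radians(start[3]))
    print("GO",(r.inv().apply(np.array([x,y,z])-p)*1000).round(1),np.degrees((r.inv()*mk(np.radians(th))).as_rotvec()).round(1))
E
python3 - <<'E'
from h import *
goal(.531,-.010,.27,80.2)
E
```

```text
GO [ 475.9 -389.1  -38.7] [ -0.1  -0.  -54.9]
```

Request:
{"api": "move_arm", "payload": {
  "commands": "238 -194.5 -38.7 0 0 -27 1;238 -194.5 -38.7 0 0 -27 1;238 -194.5 -38.7 0 0 -27 1;476 -389 -38.7 0 0 -54.9 1;476 -389 -38.7 0 0 -54.9 1"
}}

```text
t: 0.88
tcp_pos: [0.4012, -0.2828, 0.2595]
tool_rot: [0.798, 0.602, 0.0, 0.0]
force: [1.2, -0.6, 0.2]
finger_gap: 1.002
gripper_force: 0.0
```

```bash
python3 - <<'E'
from h import *
goal(.531,-.010,.27,80.2)
E
```

```text
GO [298.   49.9 -10.5] [ 0.   0.  -6.1]
```

Request:
{"api": "move_arm", "payload": {
  "commands": "298 50 -10.5 0 0 -6.1 1;298 50 -10.5 0 0 -6.1 1;298 50 -10.5 0 0 -6.1 1;298 50 -10.5 0 0 -6.1 1;298 50 -10.5 0 0 -6.1 1"
}}

```text
t: 1.5
tcp_pos: [0.5326, -0.0102, 0.2699]
tool_rot: [0.767, 0.642, 0.0, 0.0]
force: [1.3, -0.9, -0.6]
finger_gap: 1.002
gripper_force: 0.0
```

```bash
python3 - <<'E'
from h import *
goal(.531,-.010,.27,80.2)
s=snapshot("wrist"); save(s,"w1"); print(s["fx"],s["pose"].round(3).tolist()); print(proj(s,(.531,-.01,.172)),proj(s,(.462,.002,.088)))
E
```

```text
GO [-0.1 -1.6 -0.1] [ 0.  -0.  -0.3]
278.80927577172326 [[0.985, -0.166, -0.052, 0.546], [-0.174, -0.94, -0.293, 0.064], [-0.0, 0.297, -0.955, 0.412], [0.0, 0.0, 0.0, 1.0]]
[255.41528117 190.28991595] [197.03473217 169.3604221 ]
```

View pics/w1.png

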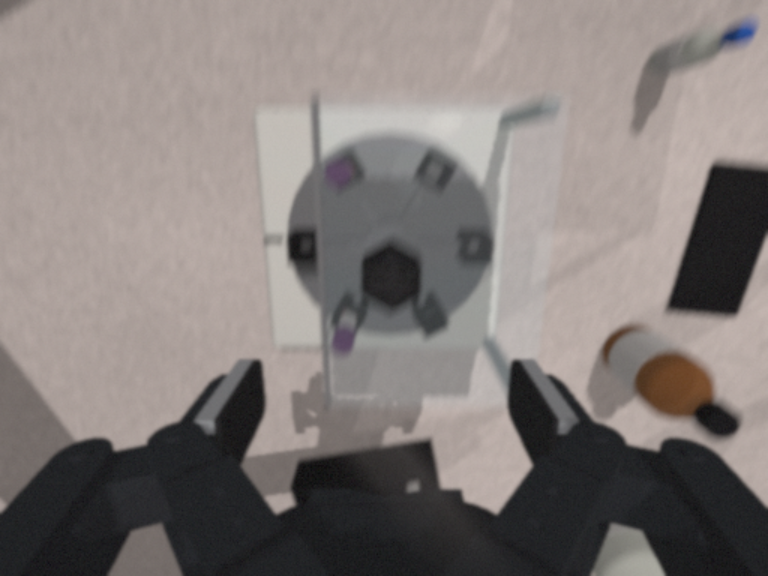

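The wrist view shows the knob at (391,275) and well 0's mouth at (301,246). Both lie a few mm from the prediction, so I'll refine with masks.

```bash
cat >> h.py <<'E'
def dark(s,roi,th,amin,z,amax=1e9):
    g=s["image"].max(2)
    out=[]
    for c,a,m in blobs(s,(g<th).astype(np.uint8),roi,amin):
        if a>amax: continue
        ys,xs=np.where(m); print("dark",c.round(1),a,(xs.min(),xs.max(),ys.min(),ys.max()),"->",ray(s,*c,z)[:2].round(4)); out.append((c,m))
    return out
E
python3 - <<'E'
from h import *
s=snapshot("wrist"); print(telemetry.sense()["tcp_pos"])
print("knob"); dark(s,(230,150,292,215),45,100,.172)
for th in (30,45,60): print("w0",th); dark(s,(185,145,215,180),th,20,.088)
for c,a,_ in blobs(s,purple(s["image"]),(190,80,300,240),10): print("cap",c,a,ray(s,*c,.130)[:2].round(4))
t=snapshot("top")
print("knob top cam"); 
for th in (40,55,70): dark(t,(308,168,328,186),th,30,.160)
for th in (60,75,90): dark(t,(300,192,318,208),th,5,.088)
im=s["image"]; cv2.imwrite("pics/w1crop.png",cv2.cvtColor(cv2.resize(im[90:240,165:345],None,fx=4,fy=4,interpolation=cv2.INTER_CUBIC),cv2.COLOR_RGB2BGR))
E
```

```text
[ 0.53354903 -0.00801757  0.26997029]
knob
dark [257.1 194.3] 1283 (np.int64(239), np.int64(275), np.int64(172), np.int64(214)) -> [ 0.5345 -0.0085]
w0 30
dark [199.9 164.7] 40 (np.int64(193), np.int64(206), np.int64(163), np.int64(167)) -> [0.4696 0.0128]
dark [196.9 175.2] 52 (np.int64(192), np.int64(204), np.int64(169), np.int64(179)) -> [0.4631 0.0009]
w0 45
dark [198.6 170.7] 235 (np.int64(191), np.int64(207), np.int64(162), np.int64(179)) -> [0.4664 0.0059]
w0 60
dark [199.  170.4] 287 (np.int64(191), np.int64(208), np.int64(161), np.int64(179)) -> [0.467  0.0062]
cap [222.48979592 126.21938776] 196 [0.5107 0.0539]
cap [227.09090909 234.22077922] 77 [ 0.4914 -0.0622]
knob top cam
dark [315.5 176.5] 72 (np.int64(311), np.int64(319), np.int64(168), np.int64(185)) -> [ 0.5327 -0.0038]
dark [307.2 199.1] 16 (np.int64(306), np.int64(309), np.int64(196), np.int64(202)) -> [0.4665 0.0116]
dark [310.6 198.7] 114 (np.int64(305), np.int64(315), np.int64(192), np.int64(207)) -> [0.4679 0.0006]
dark [310.2 198.1] 176 (np.int64(300), np.int64(317), np.int64(192), np.int64(207)) -> [0.47   0.0023]
```

View pics/w1crop.png

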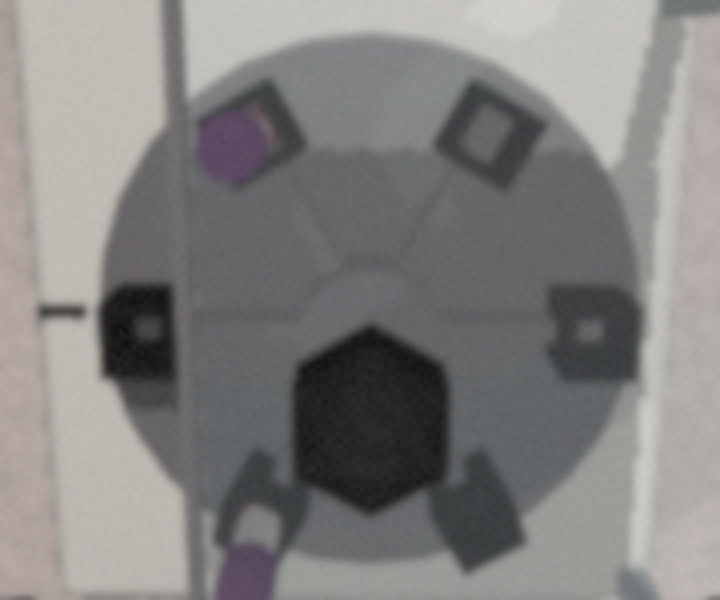

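The crop shows the hexagon's flats square to the tool at crop columns 295–447, with the knob centre at about (0.534, -0.0085). Descending to grip the knob and turn it +60°.

Request:
{"api": "move_arm", "payload": {
  "commands": "0 0.5 60 0 0 0 1;0 0.5 100 0 0 0 1;0 0.5 120 0 0 0 1;0 0.5 120 0 0 0 0.3;0 0.5 120 0 0 0 0.3",
  "grip_force": 60
}}

```text
t: 2.28
tcp_pos: [0.5329, -0.0136, 0.1505]
tool_rot: [0.767, 0.641, 0.0, 0.001]
force: [0.1, 0.3, -0.1]
finger_gap: 0.652
gripper_force: 0.0
```

Request:
{"api": "move_arm", "payload": {
  "commands": "0 0 0 0 0 0 -0.5;0 0 0 0 0 0 -0.5;0 0 0 0 0 0 -0.5;0 0 0 0 0 0 -0.5;0 0 0 0 0 0 -0.5"
}}

```text
t: 2.9
tcp_pos: [0.534, -0.0132, 0.1514]
tool_rot: [0.767, 0.642, 0.001, 0.002]
force: [1.5, -1.6, 6.8]
finger_gap: 0.405
gripper_force: 61.0
```

```bash
python3 - <<'E'
from h import *
goal(.534,-.0085,.15,80.2)
E
```

```text
GO [ 4.7 -0.9  1.4] [ 0.3  0.1 -0.3]
```

Request:
{"api": "move_arm", "payload": {
  "commands": "0 0 0 0 0 0 0.6;0 0 0 0 0 0 0.6;5 0 0.5 0 0 -0.3 0.6;5 0 0.5 0 0 -0.3 0.6;5 0 0.5 0 0 -0.3 0.6"
}}

```text
t: 3.52
tcp_pos: [0.5332, -0.0074, 0.1491]
tool_rot: [0.765, 0.644, -0.0, -0.0]
force: [-0.6, -0.3, -0.2]
finger_gap: 0.806
gripper_force: 0.0
```

Request:
{"api": "move_arm", "payload": {
  "commands": "0 0 0 0 0 0 0.6;0 0 0 0 0 0 -0.5;0 0 0 0 0 0 -0.5;0 0 0 0 0 0 -0.5;0 0 0 0 0 0 -0.5"
}}

```text
t: 4.15
tcp_pos: [0.5349, -0.0079, 0.1498]
tool_rot: [0.765, 0.644, 0.001, 0.001]
force: [4.9, 0.5, 2.5]
finger_gap: 0.404
gripper_force: 60.4
```

Request:
{"api": "move_arm", "payload": {
  "commands": "0 0 0 0 0 -10 -0.5;0 0 0 0 0 -20 -0.5;0 0 0 0 0 -30 -0.5;0 0 0 0 0 -40 -0.5;0 0 0 0 0 -50 -0.5"
}}

```text
t: 4.78
tcp_pos: [0.5325, -0.0085, 0.1498]
tool_rot: [0.419, 0.908, -0.001, -0.0]
force: [-2.2, -4.5, 6.6]
finger_gap: 0.409
gripper_force: 61.0
```

Request:
{"api": "move_arm", "payload": {
  "commands": "0 0 0 0 0 -10 -0.5;0 0 0 0 0 -10 -0.5;0 0 0 0 0 -10 -0.5;0 0 0 0 0 -10 -0.5;0 0 0 0 0 -10 -0.5"
}}

```text
t: 5.4
tcp_pos: [0.5322, -0.0088, 0.1498]
tool_rot: [0.341, 0.94, -0.001, -0.001]
force: [-3.0, -5.7, 6.8]
finger_gap: 0.406
gripper_force: 61.0
```

```bash
python3 - <<'E'
from h import *
goal(.534,-.0085,.15,140.2)
s=telemetry.sense(); print(s["q"].round(2),s["force"],s["ft_torque"])
E
```

```text
GO [-1.2  1.4 -0.2] [-0.2 -0.  -0. ]
[-0.23  0.52  1.74 -0.    0.88 -1.1 ] [-3.00280026 -5.70909546  6.84311904] [-0.29906959 -0.08413129  0.01123609]
```

```bash
python3 - <<'E'
from h import *
goal(.4645,.0034,.22,170.2,(.5322,-.0088,.27,140.2))
E
```

```text
GO [ 59.8 -34.   50. ] [  0.   0. -30.]
```

Request:
{"api": "move_arm", "payload": {
  "commands": "0 0 0 0 0 0 0.9;0 0 0 0 0 0 0.9;0 0 0 0 0 0 0.9;0 0 -60 0 0 0 0.9;0 0 -120 0 0 0 0.9"
}}

```text
t: 6.02
tcp_pos: [0.5326, -0.0073, 0.2695]
tool_rot: [0.341, 0.94, -0.0, -0.002]
force: [0.6, -0.1, 0.4]
finger_gap: 0.947
gripper_force: 0.0
```

Request:
{"api": "move_arm", "payload": {
  "commands": "60 -34 10 0 0 -30 0.7;60 -34 50 0 0 -30 0.7;60 -34 50 0 0 -30 0.7;60 -34 50 0 0 -30 0.7;60 -34 50 0 0 -30 0.7"
}}

```text
t: 6.65
tcp_pos: [0.4659, 0.0047, 0.2194]
tool_rot: [0.087, 0.996, -0.0, 0.0]
force: [-0.5, -1.1, 0.0]
finger_gap: 0.844
gripper_force: 0.0
```

```bash
python3 - <<'E'
from h import *
goal(.4645,.0034,.105,170.2); print(telemetry.sense()["q"].round(2))
s=snapshot("wrist"); save(s,"w2"); 
p=proj(s,(.4645,.0034,.134)); print(p,s["pose"].round(3).tolist())
for c,a,m in blobs(s,purple(s["image"]),(150,60,360,300),10):
    ys,xs=np.where(m); print("cap",c,a,(xs.min(),xs.max(),ys.min(),ys.max()),ray(s,*c,.134)[:2].round(4))
E
```

```text
GO [  1.3  -1.6 114.4] [ 0.   0.  -0.2]
[-0.23  0.33  1.83  0.    0.98 -1.63]
[256.24873554 194.17418279] [[0.172, 0.941, 0.293, 0.391], [0.985, -0.164, -0.051, 0.017], [-0.0, 0.297, -0.955, 0.362], [0.0, 0.0, 0.0, 1.0]]
cap [255.29533679 193.18393782] 386 (np.int64(246), np.int64(265), np.int64(182), np.int64(205)) [0.4635 0.0027]
cap [194.69082126 291.35748792] 207 (np.int64(187), np.int64(202), np.int64(280), np.int64(299)) [ 0.5515 -0.0722]
```

View pics/w2.png

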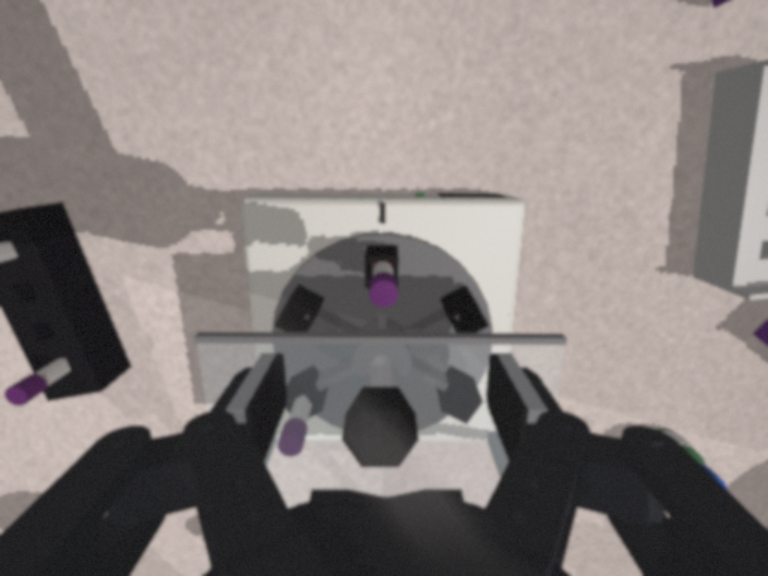

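The wheel clicked round by +60°: a finished tube now stands at the port, cap at (384,291), where predicted. Grasping the cap.

Request:
{"api": "move_arm", "payload": {
  "commands": "1 -1.5 50 0 0 -0.2 0.5;1 -1.5 90 0 0 -0.2 0.5;1 -1.5 114.5 0 0 -0.2 0.5;1 -1.5 114.5 0 0 -0.2 0.5;1 -1.5 114.5 0 0 -0.2 0.5",
  "grip_force": 30
}}

```text
t: 7.32
tcp_pos: [0.4651, 0.0033, 0.1054]
tool_rot: [0.084, 0.996, -0.0, 0.001]
force: [-0.7, -0.1, 0.3]
finger_gap: 0.75
gripper_force: 0.0
```

Request:
{"api": "move_arm", "payload": {
  "commands": "0 0 0 0 0 0 -1;0 0 0 0 0 0 -1;0 0 0 0 0 0 -1;0 0 0 0 0 0 -1;0 0 0 0 0 0 -1"
}}

```text
t: 7.95
tcp_pos: [0.4648, 0.0033, 0.1053]
tool_rot: [0.084, 0.996, -0.0, 0.001]
force: [-0.5, 0.4, 6.5]
finger_gap: 0.188
gripper_force: 29.3
```

```bash
python3 - <<'E'
from h import *
s=telemetry.sense(); print(s["tcp_pos"],s["force"],s["q"].round(2),s["finger_gap"])
t=snapshot("top")
im=t["image"]; print(blobs.__name__)
g=cv2.cvtColor(im,cv2.COLOR_RGB2GRAY)
H=[]
for th in (90,105,120):
    for c,a,m in blobs(t,(g<th).astype(np.uint8),(213,178,232,226),4): print(th,c.round(1),a,ray(t,*c,.045)[:2].round(4))
E
```

```text
[0.4648284  0.00330813 0.10533728] [-0.49915971  0.4187402   6.48280668] [-0.23  0.53  1.94  0.    0.66 -1.64] 0.18764776328758173
blobs
120 [229.2 206.6] 169 [0.438  0.2687]
120 [220.2 185. ] 4 [0.5106 0.301 ]
120 [219.6 194.8] 5 [0.4773 0.3022]
```

```bash
python3 - <<'E'
from h import *
goal(.45,.245,.27,175.8,(.4648,.0033,.255,170.2))
E
```

```text
GO [ 55.7 235.7 -15. ] [ 0.   0.  -5.6]
```

Request:
{"api": "move_arm", "payload": {
  "commands": "0 0 -40 0 0 0 -1;0 0 -90 0 0 0 -1;0 0 -150 0 0 0 -1;0 0 -150 0 0 0 -1;0 0 -150 0 0 0 -1"
}}

```text
t: 8.62
tcp_pos: [0.4634, 0.0037, 0.2542]
tool_rot: [0.084, 0.996, 0.0, -0.001]
force: [-0.5, 0.4, -0.8]
finger_gap: 0.186
gripper_force: 29.4
```

Request:
{"api": "move_arm", "payload": {
  "commands": "55 236 -15 0 0 -5.6 -1;55 236 -15 0 0 -5.6 -1;55 236 -15 0 0 -5.6 -1;55 236 -15 0 0 -5.6 -1;55 236 -15 0 0 -5.6 -1"
}}

```text
t: 9.25
tcp_pos: [0.4477, 0.2483, 0.2674]
tool_rot: [0.032, 0.999, -0.0, -0.002]
force: [-0.3, 0.1, -0.2]
finger_gap: 0.188
gripper_force: 29.5
```

Request:
{"api": "move_arm", "payload": {
  "commands": "0 0 0 0 0 0 -1;0 0 0 0 0 0 -1;0 0 0 0 0 0 -1;0 0 0 0 0 0 -1;0 0 0 0 0 0 -1"
}}

```text
t: 9.88
tcp_pos: [0.4498, 0.2449, 0.2698]
tool_rot: [0.036, 0.999, 0.0, 0.0]
force: [0.6, -0.3, -0.1]
finger_gap: 0.188
gripper_force: 29.5
```

```bash
python3 - <<'E'
from h import *
print(telemetry.sense()["finger_gap"],telemetry.sense()["tcp_pos"])
s=snapshot("wrist"); save(s,"w3")
print([proj(s,(x,y,.045)).round(1).tolist() for x,y in [(.5087,.297),(.4757,.300),(.4428,.3018),(.407,.3045)]])
E
```

```text
0.1881365873495595 [0.44977002 0.24486586 0.26982445]
[[297.9, 201.5], [299.5, 178.5], [300.2, 154.5], [301.6, 126.9]]
```

View pics/w3.png

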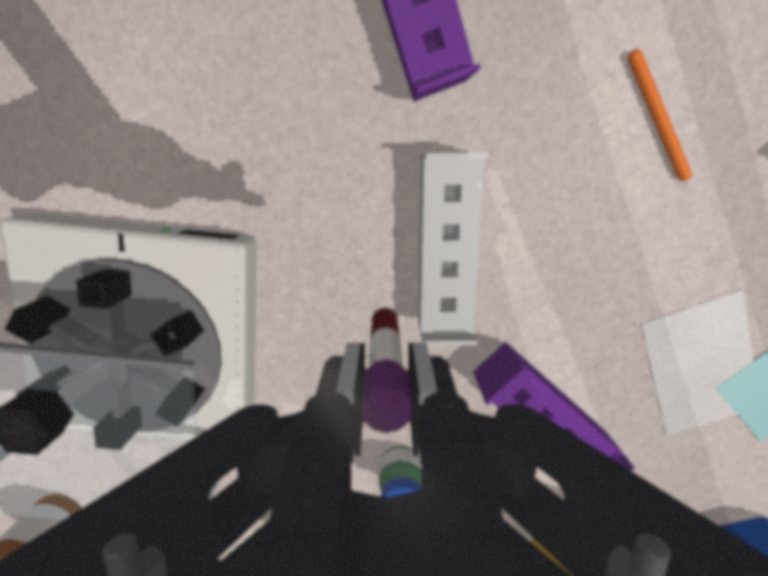

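The wrist view shows the held tube upright between the fingers. The grey rack's holes are at (452,193), (451,232), (449,270) and (448,305).

```bash
cat >> h.py <<'E'
def holes(s,roi,th=None,z=.045,amax=250):
    g=cv2.GaussianBlur(cv2.cvtColor(s["image"],cv2.COLOR_RGB2GRAY),(3,3),0)
    x0,y0,x1,y1=roi; th=th or int((int(g[y0:y1,x0:x1].min())+int(np.median(g[y0:y1,x0:x1])))/2)
    P=[]
    for c,a,m in blobs(s,(g<th).astype(np.uint8),roi,25):
        ys,xs=np.where(m)
        if a<amax: p=ray(s,*c,z); P.append(p[:2]); print(c.round(1),a,(xs.min(),xs.max(),ys.min(),ys.max()),p[:2].round(4))
    return np.array(P)
E
python3 - <<'E'
from h import *
s=snapshot("wrist")
P=holes(s,(288,115,314,212)); print(np.linalg.norm(np.diff(P,axis=0),axis=1), P.mean(0), np.degrees(np.arctan2(*(P[-1]-P[0])[::-1])))
E
```

```text
[301.3 128.8] 112 (np.int64(296), np.int64(306), np.int64(123), np.int64(134)) [0.4094 0.3042]
[300.3 154.9] 108 (np.int64(295), np.int64(305), np.int64(150), np.int64(160)) [0.4432 0.3021]
[299.3 179.5] 101 (np.int64(294), np.int64(304), np.int64(175), np.int64(184)) [0.477 0.3  ]
[298.4 203. ] 89 (np.int64(294), np.int64(303), np.int64(199), np.int64(207)) [0.5109 0.2978]
[0.03387393 0.0339006  0.0339129 ] [0.46013475 0.30103224] -3.59397696139437
```

```bash
python3 - <<'E'
from h import *
goal(.4432,.3021,.12,176.4)
E
```

```text
GO [ 10.5  56.4 149.8] [ 0.   0.  -0.5]
```

Request:
{"api": "move_arm", "payload": {
  "commands": "10.5 56.4 50 0 0 -0.5 -1;10.5 56.4 110 0 0 -0.5 -1;10.5 56.4 149.8 0 0 -0.5 -1;10.5 56.4 149.8 0 0 -0.5 -1;10.5 56.4 149.8 0 0 -0.5 -1"
}}

```text
t: 10.6
tcp_pos: [0.4443, 0.3027, 0.1213]
tool_rot: [0.031, 1.0, 0.001, 0.001]
force: [-0.9, 0.2, 0.5]
finger_gap: 0.185
gripper_force: 29.5
```

Request:
{"api": "move_arm", "payload": {
  "commands": "0 0 0 0 0 0 -1;0 0 0 0 0 0 -1;0 0 0 0 0 0 -1;0 0 0 0 0 0 -1;0 0 0 0 0 0 -1"
}}

```text
t: 11.22
tcp_pos: [0.4431, 0.3023, 0.1199]
tool_rot: [0.031, 1.0, -0.0, 0.0]
force: [0.9, -1.1, -0.2]
finger_gap: 0.188
gripper_force: 29.5
```

```bash
python3 - <<'E'
from h import *
goal(.4432,.3021,.063,176.4)
s=snapshot("wrist"); cv2.imwrite("pics/w4.png",cv2.cvtColor(cv2.resize(s["image"][100:384,150:380],None,fx=2,fy=2),cv2.COLOR_RGB2BGR))
E
```

```text
GO [-0.1 -0.2 56.9] [-0.  0.  0.]
```

View pics/w4.png

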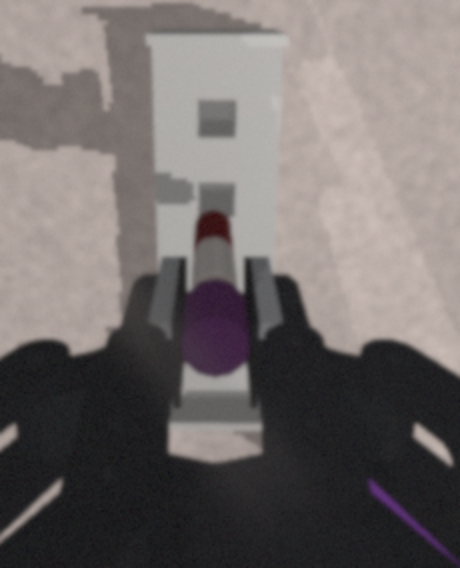

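The tube hangs over the second hole, aligned to within about 1 mm (foot at crop column 213, holes at 216). Lowering.

Request:
{"api": "move_arm", "payload": {
  "commands": "0 0 20 0 0 0 -1;0 0 35 0 0 0 -1;0 0 50 0 0 0 -1;0 0 57 0 0 0 -1;0 0 57 0 0 0 -1"
}}

```text
t: 11.9
tcp_pos: [0.4429, 0.3023, 0.0623]
tool_rot: [0.031, 1.0, -0.0, -0.0]
force: [-0.1, -0.6, -0.7]
finger_gap: 0.188
gripper_force: 29.4
```

Request:
{"api": "move_arm", "payload": {
  "commands": "0 0 0 0 0 0 -1;0 0 0 0 0 0 0.4;0 0 0 0 0 0 0.4;0 0 0 0 0 0 0.4;0 0 0 0 0 0 0.4"
}}

```text
t: 12.52
tcp_pos: [0.4431, 0.3023, 0.063]
tool_rot: [0.031, 1.0, 0.0, 0.0]
force: [-0.3, -0.6, -0.3]
finger_gap: 0.698
gripper_force: 0.0
```

```bash
python3 - <<'E'
from h import *
goal(.534,-.0085,.27,140.2,(.4432,.3021,.243,176.4))
E
```

```text
GO [-110.1 -304.3  -27. ] [ 0.   0.  36.2]
```

Request:
{"api": "move_arm", "payload": {
  "commands": "0 0 -60 0 0 0 0.4;0 0 -120 0 0 0 0.4;0 0 -180 0 0 0 0.6;-110 -304.3 -207 0 0 36.2 0.9;-110 -304.3 -207 0 0 36.2 0.9"
}}

```text
t: 13.15
tcp_pos: [0.4785, 0.1822, 0.2547]
tool_rot: [0.218, 0.976, 0.0, 0.001]
force: [1.0, 0.1, -0.2]
finger_gap: 0.951
gripper_force: 0.0
```

Request:
{"api": "move_arm", "payload": {
  "commands": "0 0 0 0 0 0 0.9;0 0 0 0 0 0 0.9;0 0 0 0 0 0 0.9;0 0 0 0 0 0 0.9;0 0 0 0 0 0 0.9"
}}

```text
t: 13.78
tcp_pos: [0.4777, 0.1836, 0.2531]
tool_rot: [0.216, 0.976, -0.0, -0.0]
force: [-0.6, 0.3, -0.1]
finger_gap: 0.951
gripper_force: 0.0
```

```bash
python3 - <<'E'
from h import *
goal(.534,-.0085,.15,140.2)
E
```

```text
GO [-132.1 -150.4  103.1] [-0.  -0.  14.9]
```

Request:
{"api": "move_arm", "payload": {
  "commands": "-132 -150.5 -17 0 0 15 0.9;-132 -150.5 -17 0 0 15 0.9;-132 -150.5 -17 0 0 15 0.9;-132 -150.5 -17 0 0 15 0.9;-132 -150.5 -17 0 0 15 0.9"
}}

```text
t: 14.4
tcp_pos: [0.5339, -0.0097, 0.27]
tool_rot: [0.343, 0.939, 0.0, -0.0]
force: [0.4, 0.8, -0.7]
finger_gap: 0.949
gripper_force: 0.0
```

Request:
{"api": "move_arm", "payload": {
  "commands": "0 0 0 0 0 0 0.9;0 0 60 0 0 0 0.9;0 0 110 0 0 0 0.8;0 0 120 0 0 0 0.6;0 0 120 0 0 0 0.6",
  "grip_force": 60
}}

```text
t: 15.02
tcp_pos: [0.5341, -0.0085, 0.1506]
tool_rot: [0.342, 0.94, 0.0, -0.0]
force: [0.5, -0.1, 0.1]
finger_gap: 0.799
gripper_force: 0.0
```

```bash
python3 - <<'E'
from h import *
goal(.5335,-.0085,.15,140.2)
E
```

```text
GO [ 0.4 -0.4  0.6] [-0.  -0.  -0.2]
```

Request:
{"api": "move_arm", "payload": {
  "commands": "0 0 0 0 0 0 -0.5;0 0 0 0 0 0 -0.5;0 0 0 0 0 0 -0.5;0 0 0 0 0 0 -0.5;0 0 0 0 0 0 -0.5"
}}

```text
t: 15.65
tcp_pos: [0.5343, -0.0107, 0.1526]
tool_rot: [0.342, 0.94, -0.001, 0.001]
force: [-3.5, -2.9, 7.6]
finger_gap: 0.407
gripper_force: 61.4
```

Request:
{"api": "move_arm", "payload": {
  "commands": "0 0 0 0 0 10 -0.5;0 0 0 0 0 20 -0.5;0 0 0 0 0 30 -0.5;0 0 0 0 0 40 -0.5;0 0 0 0 0 50 -0.5"
}}

```text
t: 16.27
tcp_pos: [0.5344, -0.0106, 0.1526]
tool_rot: [0.709, 0.705, -0.0, 0.002]
force: [-1.1, -1.6, 6.8]
finger_gap: 0.41
gripper_force: 61.4
```

Request:
{"api": "move_arm", "payload": {
  "commands": "0 0 0 0 0 10 -0.5;0 0 0 0 0 20 -0.5;0 0 0 0 0 30 -0.5;0 0 0 0 0 40 -0.5;0 0 0 0 0 50 -0.5"
}}

```text
t: 16.9
tcp_pos: [0.5346, -0.0106, 0.1526]
tool_rot: [0.941, 0.339, 0.001, 0.001]
force: [-1.2, -3.1, 6.9]
finger_gap: 0.406
gripper_force: 61.4
```

Request:
{"api": "move_arm", "payload": {
  "commands": "0 0 0 0 0 10 -0.5;0 0 0 0 0 20 -0.5;0 0 0 0 0 20 -0.5;0 0 0 0 0 20 -0.5;0 0 0 0 0 20 -0.5"
}}

```text
t: 17.52
tcp_pos: [0.5346, -0.0107, 0.1526]
tool_rot: [0.985, 0.173, 0.001, 0.001]
force: [-1.7, -3.9, 6.4]
finger_gap: 0.408
gripper_force: 61.4
```

```bash
python3 - <<'E'
from h import *
goal(.5335,-.0085,.15,20.2)
goal(.4645,.0034,.22,-9.8,(.5335,-.0085,.27,20.2))
E
```

```text
GO [-0.3 -2.4  2.6] [ 0.2 -0.1 -0.2]
GO [-60.6 -35.   50. ] [ 0.  0. 30.]
```

Request:
{"api": "move_arm", "payload": {
  "commands": "0 0 0 0 0 0 0.9;0 0 0 0 0 0 0.9;0 0 0 0 0 0 0.9;0 0 -60 0 0 0 0.9;0 0 -120 0 0 0 0.9"
}}

```text
t: 18.15
tcp_pos: [0.5335, -0.0092, 0.2707]
tool_rot: [0.985, 0.173, -0.001, -0.001]
force: [1.1, -1.1, -0.7]
finger_gap: 0.948
gripper_force: 0.0
```

Request:
{"api": "move_arm", "payload": {
  "commands": "-61 -35 0 0 0 -10 0.7;-61 -35 0 0 0 -20 0.7;-61 -35 0 0 0 -30 0.7;-61 -35 0 0 0 -40 0.7;-61 -35 0 0 0 -50 0.7"
}}

```text
t: 18.77
tcp_pos: [0.4645, 0.0028, 0.2703]
tool_rot: [0.818, 0.576, 0.0, -0.0]
force: [-1.0, -0.8, 0.2]
finger_gap: 0.845
gripper_force: 0.0
```

Request:
{"api": "move_arm", "payload": {
  "commands": "0 0 0 0 0 -10 0.7;0 0 0 0 0 -20 0.7;0 0 0 0 0 -30 0.7;0 0 0 0 0 -40 0.7;0 0 0 0 0 -50 0.7"
}}

```text
t: 19.4
tcp_pos: [0.4646, 0.0028, 0.2702]
tool_rot: [0.498, 0.867, 0.0, -0.0]
force: [0.2, -0.6, 0.4]
finger_gap: 0.849
gripper_force: 0.0
```

Request:
{"api": "move_arm", "payload": {
  "commands": "0 0 0 0 0 -10 0.5;0 0 0 0 0 -20 0.5;0 0 0 0 0 -30 0.5;0 0 20 0 0 -40 0.5;0 0 50 0 0 -50 0.5"
}}

```text
t: 20.02
tcp_pos: [0.4656, 0.0026, 0.2205]
tool_rot: [0.085, 0.996, -0.0, 0.002]
force: [-0.8, 0.2, -0.2]
finger_gap: 0.75
gripper_force: 0.0
```

Request:
{"api": "move_arm", "payload": {
  "commands": "0 0 0 0 0 0 0.5;0 0 0 0 0 0 0.5;0 0 0 0 0 0 0.5;0 0 0 0 0 0 0.5;0 0 0 0 0 0 0.5"
}}

```text
t: 20.65
tcp_pos: [0.4649, 0.0026, 0.2207]
tool_rot: [0.088, 0.996, -0.0, 0.001]
force: [0.5, -0.5, -0.1]
finger_gap: 0.75
gripper_force: 0.0
```

```bash
python3 - <<'E'
from h import *
goal(.4645,.0034,.1053,170.2); print(telemetry.sense()["q"].round(2))
s=snapshot("wrist"); p=proj(s,(.4645,.0034,.134)); print(p)
for c,a,m in blobs(s,purple(s["image"]),(150,60,360,250),10): print("cap",c,a,ray(s,*c,.134)[:2].round(4))
# done rack + wait rack from top
t=snapshot("top")
for c,a,m in blobs(t,purple(t["image"]),(205,165,420,240),4): print("top cap",c.round(1),a,ray(t,*c,.09)[:2].round(3))
E
```

```text
GO [  0.7   0.8 115.4] [-0.   0.1 -0.3]
[-0.24  0.33  1.83 -0.    0.98 -1.63]
[258.89098228 194.35488314]
cap [256.51948052 192.46493506] 385 [0.4625 0.0017]
top cap [205.5 165.5] 4 [0.57  0.346]
top cap [397.5 186.9] 38 [ 0.512 -0.279]
top cap [218.3 204.7] 10 [0.442 0.3  ]
top cap [398.6 218.2] 35 [ 0.411 -0.281]
```

Request:
{"api": "move_arm", "payload": {
  "commands": "0.7 0.3 50 0 0 0 0.5;0.7 0.3 90 0 0 0 0.5;0.7 0.3 115.4 0 0 0 0.5;0.7 0.3 115.4 0 0 0 0.5;0.7 0.3 115.4 0 0 0 0.5",
  "grip_force": 30
}}

```text
t: 21.38
tcp_pos: [0.4648, 0.0029, 0.1056]
tool_rot: [0.088, 0.996, -0.0, 0.001]
force: [-0.9, -0.3, 0.1]
finger_gap: 0.751
gripper_force: 0.0
```

Request:
{"api": "move_arm", "payload": {
  "commands": "0 0 0 0 0 0 -1;0 0 0 0 0 0 -1;0 0 0 0 0 0 -1;0 0 0 0 0 0 -1;0 0 0 0 0 0 -1"
}}

```text
t: 22.0
tcp_pos: [0.4647, 0.0029, 0.1055]
tool_rot: [0.088, 0.996, -0.0, 0.001]
force: [-0.2, 0.2, 6.9]
finger_gap: 0.187
gripper_force: 29.3
```

Request:
{"api": "move_arm", "payload": {
  "commands": "0 0 -40 0 0 0 -1;0 0 -90 0 0 0 -1;0 0 -150 0 0 0 -1;0 0 -150 0 0 0 -1;0 0 -150 0 0 0 -1"
}}

```text
t: 22.62
tcp_pos: [0.4632, 0.0032, 0.2544]
tool_rot: [0.088, 0.996, 0.0, -0.001]
force: [0.0, -0.3, -0.2]
finger_gap: 0.184
gripper_force: 29.5
```

Request:
{"api": "move_arm", "payload": {
  "commands": "55 236 -15 0 0 -5.6 -1;55 236 -15 0 0 -5.6 -1;55 236 -15 0 0 -5.6 -1;55 236 -15 0 0 -5.6 -1;55 236 -15 0 0 -5.6 -1"
}}

```text
t: 23.25
tcp_pos: [0.4492, 0.248, 0.2676]
tool_rot: [0.036, 0.999, -0.0, -0.002]
force: [0.0, -0.2, 0.1]
finger_gap: 0.185
gripper_force: 29.6
```

Request:
{"api": "move_arm", "payload": {
  "commands": "0 0 0 0 0 0 -1;0 0 0 0 0 0 -1;0 0 0 0 0 0 -1;0 0 0 0 0 0 -1;0 0 0 0 0 0 -1"
}}

```text
t: 23.88
tcp_pos: [0.4512, 0.2446, 0.27]
tool_rot: [0.039, 0.999, 0.0, 0.0]
force: [-0.3, -0.4, 0.5]
finger_gap: 0.184
gripper_force: 29.6
```

```bash
python3 - <<'E'
from h import *
print(telemetry.sense()["finger_gap"],telemetry.sense()["tcp_pos"])
s=snapshot("wrist"); save(s,"w5")
P=holes(s,(288,115,314,212))
for c,a,m in blobs(s,purple(s["image"]),(270,100,330,240),10): print("cap",c,a,ray(s,*c,.09)[:2].round(4))
goal(.4094,.3042,.12,176.4)
E
```

```text
0.1837065992674552 [0.45123027 0.24456872 0.2699924 ]
[303.7 127.4] 29 (np.int64(301), np.int64(305), np.int64(123), np.int64(131)) [0.4098 0.3072]
[302.6 157.2] 220 (np.int64(295), np.int64(311), np.int64(149), np.int64(166)) [0.4486 0.3047]
[299.9 178.5] 46 (np.int64(296), np.int64(303), np.int64(175), np.int64(181)) [0.4776 0.3002]
[299.  201.7] 52 (np.int64(295), np.int64(302), np.int64(198), np.int64(205)) [0.511  0.2978]
cap [304.19736842 159.05263158] 152 [0.4419 0.2997]
cap [327.33333333 237.33333333] 21 [0.5456 0.3265]
GO [ 46.3  56.  150. ] [ 0.   0.  -0.9]
```

View pics/w5.png

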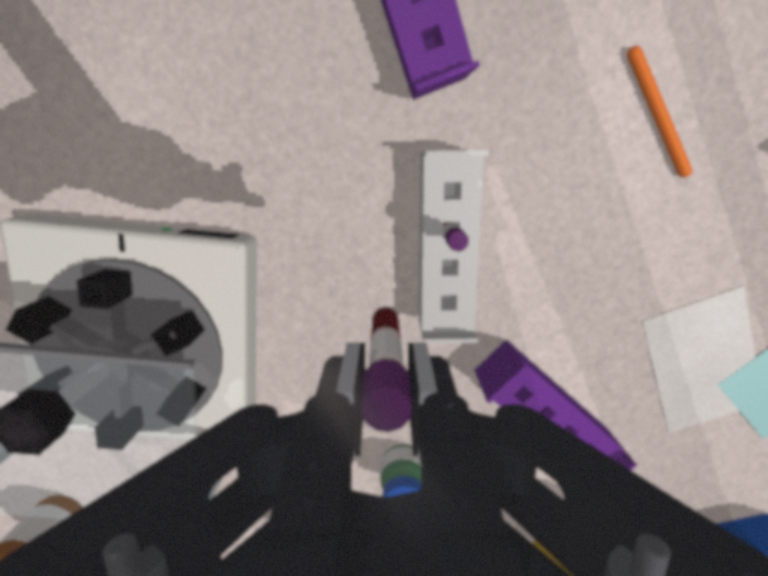

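The rack hasn't moved. The first tube stands in hole 2 at (456,238), and hole 1 at (452,190) is free. Placing the second finished tube there.

Request:
{"api": "move_arm", "payload": {
  "commands": "46.3 56 50 0 0 -0.9 -1;46.3 56 110 0 0 -0.9 -1;46.3 56 150 0 0 -0.9 -1;46.3 56 150 0 0 -0.9 -1;46.3 56 150 0 0 -0.9 -1"
}}

```text
t: 24.55
tcp_pos: [0.4107, 0.3049, 0.1213]
tool_rot: [0.031, 1.0, 0.001, 0.001]
force: [0.8, 0.2, 0.9]
finger_gap: 0.184
gripper_force: 29.6
```

Request:
{"api": "move_arm", "payload": {
  "commands": "0 0 0 0 0 0 -1;0 0 0 0 0 0 -1;0 0 0 0 0 0 -1;0 0 0 0 0 0 -1;0 0 0 0 0 0 -1"
}}

```text
t: 25.18
tcp_pos: [0.4093, 0.3044, 0.12]
tool_rot: [0.031, 1.0, 0.0, 0.0]
force: [-0.2, -0.6, -0.5]
finger_gap: 0.189
gripper_force: 29.6
```

```bash
python3 - <<'E'
from h import *
goal(.4094,.3042,.063,176.4)
E
```

```text
GO [-0.1 -0.2 57. ] [0.  0.  0.1]
```

Request:
{"api": "move_arm", "payload": {
  "commands": "0 0 20 0 0 0 -1;0 0 35 0 0 0 -1;0 0 50 0 0 0 -1;0 0 57 0 0 0 -1;0 0 57 0 0 0 -1"
}}

```text
t: 25.8
tcp_pos: [0.4091, 0.3044, 0.0624]
tool_rot: [0.031, 1.0, -0.0, -0.0]
force: [-0.1, 0.1, 0.6]
finger_gap: 0.187
gripper_force: 29.7
```

Request:
{"api": "move_arm", "payload": {
  "commands": "0 0 0 0 0 0 -1;0 0 0 0 0 0 0.4;0 0 0 0 0 0 0.4;0 0 0 0 0 0 0.4;0 0 0 0 0 0 0.4"
}}

```text
t: 26.42
tcp_pos: [0.4092, 0.3044, 0.0629]
tool_rot: [0.031, 1.0, 0.0, 0.0]
force: [-0.6, 0.1, -1.0]
finger_gap: 0.696
gripper_force: 0.0
```

Request:
{"api": "move_arm", "payload": {
  "commands": "0 0 -60 0 0 0 0.4;0 0 -120 0 0 0 0.4;0 0 -180 0 0 0 0.4;-50 -60 -180 0 0 0 0.4;-50 -120 -180 0 0 0 0.4"
}}

```text
t: 27.05
tcp_pos: [0.4541, 0.1913, 0.2445]
tool_rot: [0.03, 1.0, 0.0, 0.003]
force: [0.5, -0.8, 0.7]
finger_gap: 0.7
gripper_force: 0.0
```

Request:
{"api": "move_arm", "payload": {
  "commands": "0 -60 0 0 0 0 0.5;0 -120 0 0 0 0 0.5;0 -180 0 0 0 -2 0.5;0 -240 0 0 0 -5 0.5;0 -300 0 0 0 -5 0.5"
}}

```text
t: 27.68
tcp_pos: [0.432, -0.1096, 0.2431]
tool_rot: [-0.013, 1.0, -0.0, 0.0]
force: [1.0, -0.6, 0.2]
finger_gap: 0.754
gripper_force: 0.0
```

```bash
python3 - <<'E'
from h import *
goal(.45,-.28,.25,181.5); print(telemetry.sense()["q"].round(2))
E
```

```text
GO [ -13.7 -170.8   -6.9] [-0.  0. -0.]
[-0.5   0.27  1.85  0.    1.02 -2.1 ]
```

Request:
{"api": "move_arm", "payload": {
  "commands": "-14 -171 -7 0 0 0 0.5;-14 -171 -7 0 0 0 0.5;-14 -171 -7 0 0 0 0.5;-14 -171 -7 0 0 0 0.5;-14 -171 -7 0 0 0 0.5"
}}

```text
t: 28.3
tcp_pos: [0.45, -0.2775, 0.2494]
tool_rot: [-0.012, 1.0, 0.001, -0.001]
force: [-0.2, 0.0, 0.2]
finger_gap: 0.751
gripper_force: 0.0
```

Request:
{"api": "move_arm", "payload": {
  "commands": "0 0 0 0 0 0 0.5;0 0 0 0 0 0 0.5;0 0 0 0 0 0 0.5;0 0 0 0 0 0 0.5;0 0 0 0 0 0 0.5"
}}

```text
t: 28.92
tcp_pos: [0.4508, -0.2782, 0.2499]
tool_rot: [-0.013, 1.0, -0.0, 0.0]
force: [-0.3, 0.5, -0.6]
finger_gap: 0.747
gripper_force: 0.0
```

```bash
python3 - <<'E'
from h import *
print(telemetry.sense()["tcp_pos"],telemetry.sense()["q"].round(2))
s=snapshot("wrist"); save(s,"w6")
for c,a,m in blobs(s,purple(s["image"]),(150,50,400,300),20): ys,xs=np.where(m); print("cap",c,a,(xs.min(),xs.max(),ys.min(),ys.max()),ray(s,*c,.085)[:2].round(4))
print(proj(s,(.41,-.281,.09)),proj(s,(.511,-.28,.09)))
E
```

```text
[ 0.45078607 -0.27819255  0.24992841] [-0.76  0.38  1.65  0.    1.12 -2.36]
cap [251.76951673 136.67657993] 269 (np.int64(243), np.int64(260), np.int64(127), np.int64(146)) [ 0.4097 -0.2859]
cap [251.66666667 221.61181435] 237 (np.int64(243), np.int64(260), np.int64(213), np.int64(229)) [ 0.5101 -0.2839]
[256.25682918 137.59128842] [254.89461837 224.07969557]
```

View pics/w6.png

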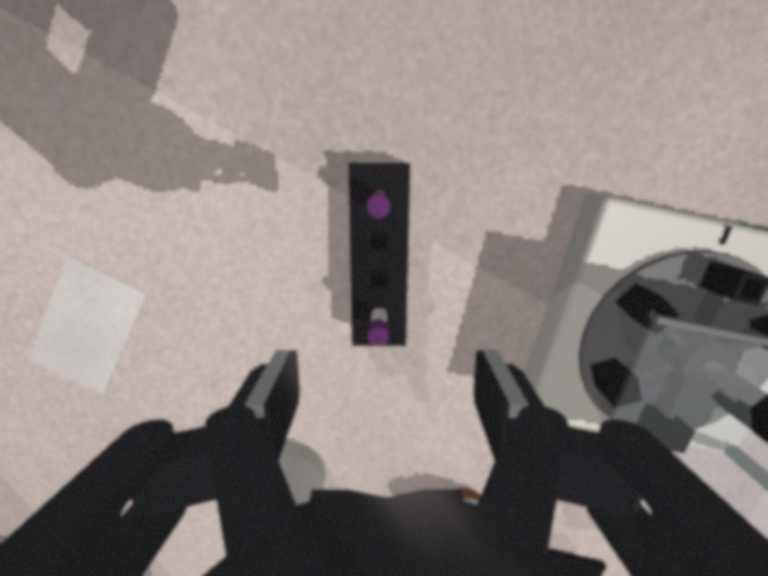

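Both new tubes show: caps at (378,205) and (378,332), so the black rack hasn't moved either. Taking the nearer tube first.

```bash
python3 - <<'E'
from h import *
goal(.409,-.2855,.0613,181.2)
E
```

```text
GO [ 41.9  -6.2 188.6] [0.  0.  0.3]
```

Request:
{"api": "move_arm", "payload": {
  "commands": "42 -6.2 50 0 0 0.3 0.4;42 -6.2 100 0 0 0.3 0.3;42 -6.2 110 0 0 0.3 0.3;42 -6.2 140 0 0 0.3 0.3;42 -6.2 160 0 0 0.3 0.3"
}}

```text
t: 29.6
tcp_pos: [0.4102, -0.2866, 0.0902]
tool_rot: [-0.01, 1.0, -0.001, 0.001]
force: [-0.3, -0.6, -0.5]
finger_gap: 0.649
gripper_force: 0.0
```

Request:
{"api": "move_arm", "payload": {
  "commands": "0 0 20 0 0 0 0.3;0 0 28.6 0 0 0 0.3;0 0 28.6 0 0 0 0.3;0 0 28.6 0 0 0 0.3;0 0 28.6 0 0 0 0.3"
}}

```text
t: 30.22
tcp_pos: [0.4094, -0.286, 0.0621]
tool_rot: [-0.01, 1.0, -0.001, 0.001]
force: [0.4, 0.2, -0.0]
finger_gap: 0.653
gripper_force: 0.0
```

```bash
python3 - <<'E'
from h import *
goal(.409,-.2855,.0613,181.2); print(telemetry.sense()["force"])
s=snapshot("wrist")
for c,a,m in blobs(s,purple(s["image"]),(180,50,350,384),20): ys,xs=np.where(m); print("cap",c,a,(xs.min(),xs.max(),ys.min(),ys.max()),ray(s,*c,.09)[:2].round(4))
goal(.4645,.0034,.26,170.2,(.409,-.2855,.2413,181.2))
E
```

```text
GO [0.3 0.5 0.8] [-0.1  0.1 -0. ]
[ 0.35055618  0.22954582 -0.01934937]
cap [258.84636488 263.32441701] 1458 (np.int64(241), np.int64(277), np.int64(239), np.int64(288)) [ 0.4048 -0.2859]
GO [-61.5 287.7 -18.7] [ 0.  0. 11.]
```

Request:
{"api": "move_arm", "payload": {
  "commands": "0 0 0 0 0 0 -1;0 0 0 0 0 0 -1;0 0 0 0 0 0 -1;0 0 0 0 0 0 -1;0 0 0 0 0 0 -1",
  "grip_force": 30
}}

```text
t: 30.9
tcp_pos: [0.409, -0.2856, 0.0614]
tool_rot: [-0.01, 1.0, -0.0, 0.0]
force: [-0.3, 0.5, 2.7]
finger_gap: 0.183
gripper_force: 29.2
```

Request:
{"api": "move_arm", "payload": {
  "commands": "0 0 -30 0 0 0 -1;0 0 -80 0 0 0 -1;0 0 -140 0 0 0 -1;0 0 -180 0 0 0 -1;0 0 -180 0 0 0 -1"
}}

```text
t: 31.52
tcp_pos: [0.4104, -0.2871, 0.2444]
tool_rot: [-0.01, 1.0, -0.003, 0.003]
force: [-0.5, 0.5, -1.3]
finger_gap: 0.188
gripper_force: 29.4
```

Request:
{"api": "move_arm", "payload": {
  "commands": "-61.5 288 -19 0 0 11 -1;-61.5 288 -19 0 0 11 -1;-61.5 288 -19 0 0 11 -1;-61.5 288 -19 0 0 11 -1;-61.5 288 -19 0 0 11 -1"
}}

```text
t: 32.15
tcp_pos: [0.4635, 0.0061, 0.2587]
tool_rot: [0.085, 0.996, 0.0, -0.002]
force: [1.2, 0.5, -0.8]
finger_gap: 0.186
gripper_force: 29.5
```

Request:
{"api": "move_arm", "payload": {
  "commands": "0 0 0 0 0 0 -1;0 0 0 0 0 0 -1;0 0 0 0 0 0 -1;0 0 0 0 0 0 -1;0 0 0 0 0 0 -1"
}}

```text
t: 32.78
tcp_pos: [0.4646, 0.0028, 0.2602]
tool_rot: [0.087, 0.996, -0.0, -0.0]
force: [-0.2, 0.0, 0.1]
finger_gap: 0.181
gripper_force: 29.5
```

```bash
python3 - <<'E'
from h import *
goal(.4645,.0034,.16,170.2); print(telemetry.sense()["finger_gap"])
E
```

```text
GO [1.000e-01 6.000e-01 1.002e+02] [-0.  -0.  -0.1]
0.1812649079885003
```

Request:
{"api": "move_arm", "payload": {
  "commands": "0 0.5 50 0 0 0 -1;0 0.5 85 0 0 0 -1;0 0.5 105 0 0 0 -1;0 0.5 110 0 0 0 -1;0 0.5 110 0 0 0 -1"
}}

```text
t: 33.4
tcp_pos: [0.465, 0.0038, 0.1505]
tool_rot: [0.086, 0.996, -0.0, 0.0]
force: [0.2, -0.6, 1.0]
finger_gap: 0.186
gripper_force: 29.5
```

```bash
python3 - <<'E'
from h import *
goal(.4645,.0032,.107,170.2); print(telemetry.sense()["force"])
E
```

```text
GO [ 0.4 -0.7 43.5] [-0.   0.  -0.1]
[ 0.15092696 -0.57377116  0.97387738]
```

Request:
{"api": "move_arm", "payload": {
  "commands": "0.3 -0.6 10 0 0 0 -1;0.3 -0.6 20 0 0 0 -1;0.3 -0.6 30 0 0 0 -1;0.3 -0.6 38 0 0 0 -1;0.3 -0.6 43 0 0 0 -1"
}}

```text
t: 34.02
tcp_pos: [0.4641, 0.0035, 0.1066]
tool_rot: [0.086, 0.996, -0.0, -0.0]
force: [-0.7, -2.9, 0.7]
finger_gap: 0.187
gripper_force: 29.6
```

Request:
{"api": "move_arm", "payload": {
  "commands": "0 0 0 0 0 0 -1;0 0 0 0 0 0 -1;0 0 0 0 0 0 0.4;0 0 0 0 0 0 0.4;0 0 0 0 0 0 0.4"
}}

```text
t: 34.65
tcp_pos: [0.4644, 0.0037, 0.1075]
tool_rot: [0.086, 0.996, 0.0, 0.0]
force: [-0.3, 1.0, 0.2]
finger_gap: 0.7
gripper_force: 0.0
```

```bash
python3 - <<'E'
from h import *
goal(.4645,.0032,.107,170.2); print(telemetry.sense()["force"])
goal(.534,-.0092,.27,140.2,(.4645,.0032,.27,170.2))
E
```

```text
GO [-0.2 -0.5  0.5] [ 0.  0. -0.]
[-0.27658417  1.04296476  0.19264523]
GO [-70.6  -0.4   0. ] [ 0.  0. 30.]
```

Request:
{"api": "move_arm", "payload": {
  "commands": "0 0 -60 0 0 0 0.4;0 0 -120 0 0 0 0.4;0 0 -162 0 0 0 0.9;-35 0 -162 0 0 15 0.9;-70.5 -0.5 -162 0 0 30 0.9"
}}

```text
t: 35.28
tcp_pos: [0.5345, -0.0089, 0.2707]
tool_rot: [0.273, 0.962, 0.0, 0.001]
force: [-0.8, -0.3, -0.2]
finger_gap: 0.95
gripper_force: 0.0
```

Request:
{"api": "move_arm", "payload": {
  "commands": "0 0 0 0 0 0 0.9;0 0 0 0 0 0 0.9;0 0 0 0 0 0 0.9;0 0 0 0 0 0 0.9;0 0 0 0 0 0 0.9"
}}

```text
t: 35.9
tcp_pos: [0.5333, -0.0089, 0.2694]
tool_rot: [0.27, 0.963, -0.0, -0.0]
force: [-0.1, 0.1, 0.7]
finger_gap: 0.947
gripper_force: 0.0
```

```bash
python3 - <<'E'
from h import *
goal(.534,-.0092,.15,140.2)
s=snapshot("wrist")
for c,a,m in blobs(s,purple(s["image"]),(100,40,420,300),20): print("cap",c,a,ray(s,*c,.13)[:2].round(4))
E
```

```text
GO [-8.000e-01  1.000e-01  1.194e+02] [-0.  -0.   8.5]
cap [231.38741722 115.47350993] 302 [0.465  0.0022]
```

Request:
{"api": "move_arm", "payload": {
  "commands": "0 0 0 0 0 8.5 0.9;0 0 60 0 0 8.5 0.9;0 0 110 0 0 8.5 0.8;0 0 119.5 0 0 8.5 0.6;0 0 119.5 0 0 8.5 0.6",
  "grip_force": 60
}}

```text
t: 36.58
tcp_pos: [0.5341, -0.0091, 0.1501]
tool_rot: [0.341, 0.94, 0.0, 0.0]
force: [0.1, 0.1, -0.4]
finger_gap: 0.798
gripper_force: 0.0
```

Request:
{"api": "move_arm", "payload": {
  "commands": "0 0 0 0 0 0 0.5;0 0 0 0 0 0 -0.5;0 0 0 0 0 0 -0.5;0 0 0 0 0 0 -0.5;0 0 0 0 0 0 -0.5"
}}

```text
t: 37.2
tcp_pos: [0.5337, -0.0102, 0.1516]
tool_rot: [0.34, 0.94, -0.001, 0.001]
force: [-3.5, -3.0, 7.7]
finger_gap: 0.408
gripper_force: 61.0
```

Request:
{"api": "move_arm", "payload": {
  "commands": "0 0 0 0 0 -10 -0.5;0 0 0 0 0 -20 -0.5;0 0 0 0 0 -30 -0.5;0 0 0 0 0 -40 -0.5;0 0 0 0 0 -50 -0.5"
}}

```text
t: 37.83
tcp_pos: [0.5335, -0.0109, 0.1516]
tool_rot: [-0.092, 0.996, -0.002, -0.0]
force: [-3.0, -6.5, 7.7]
finger_gap: 0.403
gripper_force: 61.1
```

Request:
{"api": "move_arm", "payload": {
  "commands": "0 0 0 0 0 -10 -0.5;0 0 0 0 0 -10 -0.5;0 0 0 0 0 -10 -0.5;0 0 0 0 0 -10 -0.5;0 0 0 0 0 -10 -0.5"
}}

```text
t: 38.45
tcp_pos: [0.5335, -0.0111, 0.1516]
tool_rot: [-0.176, 0.984, -0.002, -0.0]
force: [-3.9, -6.9, 7.0]
finger_gap: 0.409
gripper_force: 61.1
```

```bash
python3 - <<'E'
from h import *
goal(.534,-.0092,.15,200.2); s=telemetry.sense(); print(s["force"],s["ft_torque"],s["q"].round(2))
goal(.51,-.2835,.25,181.2,(.534,-.0092,.27,200.2))
E
```

```text
GO [-1.2  1.6  1.6] [-0.2 -0.1  0. ]
[-3.8503841  -6.90898661  7.01872732] [-0.77912653  0.66332707  0.0057463 ] [-0.23  0.52  1.74 -0.    0.88 -2.15]
GO [ 117.2 -249.1   20. ] [ 0.  0. 19.]
```

Now release and go for the second new tube.

Request:
{"api": "move_arm", "payload": {
  "commands": "0 0 0 0 0 0 0.9;0 0 0 0 0 0 0.9;0 0 0 0 0 0 0.9;0 0 -60 0 0 0 0.9;0 0 -120 0 0 0 0.9"
}}

```text
t: 39.08
tcp_pos: [0.5332, -0.0086, 0.2702]
tool_rot: [-0.175, 0.985, 0.001, -0.001]
force: [0.9, 0.3, 0.1]
finger_gap: 0.954
gripper_force: 0.0
```

Request:
{"api": "move_arm", "payload": {
  "commands": "117 -249 20 0 0 19 0.4;117 -249 20 0 0 19 0.4;117 -249 20 0 0 19 0.4;117 -249 20 0 0 19 0.4;117 -249 20 0 0 19 0.4"
}}

```text
t: 39.7
tcp_pos: [0.5092, -0.2865, 0.2493]
tool_rot: [-0.009, 1.0, -0.0, 0.0]
force: [0.7, 1.1, 0.2]
finger_gap: 0.701
gripper_force: 0.0
```

Request:
{"api": "move_arm", "payload": {
  "commands": "0 0 0 0 0 0 0.4;0 0 0 0 0 0 0.4;0 0 0 0 0 0 0.4;0 0 0 0 0 0 0.4;0 0 0 0 0 0 0.4"
}}

```text
t: 40.33
tcp_pos: [0.5099, -0.2824, 0.25]
tool_rot: [-0.011, 1.0, -0.0, 0.0]
force: [0.1, 0.6, 0.2]
finger_gap: 0.697
gripper_force: 0.0
```

```bash
python3 - <<'E'
from h import *
s=snapshot("wrist"); save(s,"w7"); print(telemetry.sense()["tcp_pos"])
for c,a,m in blobs(s,purple(s["image"]),(150,50,400,300),20): ys,xs=np.where(m); print("cap",c,a,(xs.min(),xs.max(),ys.min(),ys.max()),ray(s,*c,.085)[:2].round(4))
goal(.51,-.2835,.0613,181.2)
t=snapshot("top")
for c,a,m in blobs(t,purple(t["image"]),(205,165,420,240),4): print("top cap",c.round(1),a,ray(t,*c,.09)[:2].round(3))
E
```

```text
[ 0.5098693  -0.28250913  0.24993884]
cap [256.37007874 175.20472441] 254 (np.int64(248), np.int64(265), np.int64(167), np.int64(184)) [ 0.512  -0.2839]
GO [-1.000e-01 -1.000e+00  1.886e+02] [-0.  0.  0.]
top cap [397.6 186.9] 37 [ 0.511 -0.279]
top cap [332.7 191.7] 7 [ 0.492 -0.07 ]
top cap [218.3 204.8] 12 [0.442 0.3  ]
top cap [217.2 215. ] 10 [0.409 0.303]
```

View pics/w7.png

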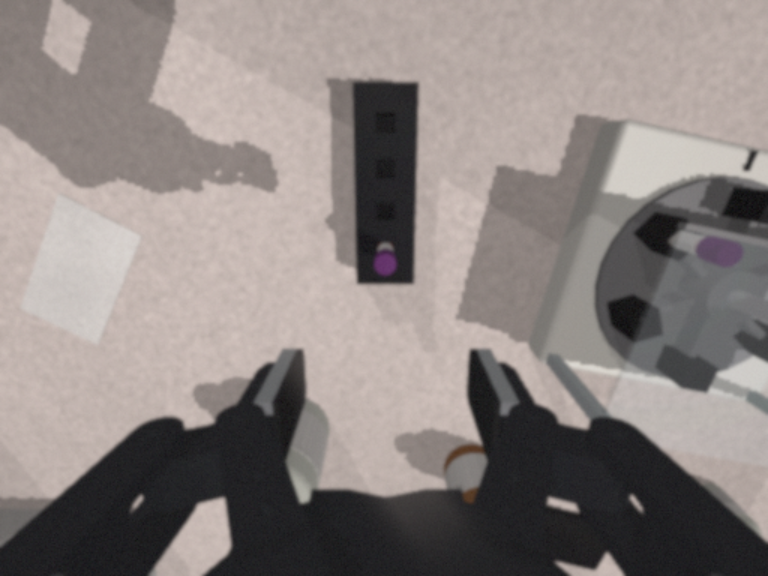

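The second new tube stands at (385,262), the black rack is unmoved, and the first new tube is already under the cover. Grasping.

Request:
{"api": "move_arm", "payload": {
  "commands": "-1 -1 50 0 0 0 0.3;-1 -1 100 0 0 0 0.3;-1 -1 140 0 0 0 0.3;-1 -1 170 0 0 0 0.3;-1 -1 188.5 0 0 0 0.3",
  "grip_force": 30
}}

```text
t: 41.05
tcp_pos: [0.5102, -0.2837, 0.0597]
tool_rot: [-0.01, 1.0, 0.001, -0.001]
force: [0.0, 0.1, -0.2]
finger_gap: 0.648
gripper_force: 0.0
```

Request:
{"api": "move_arm", "payload": {
  "commands": "0 0 0 0 0 0 0.3;0 0 0 0 0 0 -1;0 0 0 0 0 0 -1;0 0 0 0 0 0 -1;0 0 0 0 0 0 -1"
}}

```text
t: 41.68
tcp_pos: [0.5115, -0.2846, 0.0626]
tool_rot: [-0.01, 1.0, -0.001, 0.001]
force: [-0.3, 0.3, 6.5]
finger_gap: 0.186
gripper_force: 29.3
```

Request:
{"api": "move_arm", "payload": {
  "commands": "0 0 -30 0 0 0 -1;0 0 -80 0 0 0 -1;0 0 -140 0 0 0 -1;0 0 -190 0 0 0 -1;0 0 -190 0 0 0 -1"
}}

```text
t: 42.3
tcp_pos: [0.5129, -0.2858, 0.2563]
tool_rot: [-0.01, 1.0, -0.004, 0.004]
force: [1.1, 0.0, -1.3]
finger_gap: 0.188
gripper_force: 29.5
```

```bash
python3 - <<'E'
from h import *
print(telemetry.sense()["finger_gap"])
goal(.4645,.0032,.26,170.2)
E
```

```text
0.1879774784040155
GO [ 42.4 289.9  -6.1] [-0.4  0.5 11. ]
```

Request:
{"api": "move_arm", "payload": {
  "commands": "43 290 -8 0 0 11 -1;43 290 -8 0 0 11 -1;43 290 -8 0 0 11 -1;43 290 -8 0 0 11 -1;43 290 -8 0 0 11 -1"
}}

```text
t: 42.92
tcp_pos: [0.4596, 0.0076, 0.2581]
tool_rot: [0.085, 0.996, 0.0, -0.002]
force: [0.5, 0.4, 0.3]
finger_gap: 0.184
gripper_force: 29.5
```

Request:
{"api": "move_arm", "payload": {
  "commands": "0 0 0 0 0 0 -1;0 0 0 0 0 0 -1;0 0 0 0 0 0 -1;0 0 0 0 0 0 -1;0 0 0 0 0 0 -1"
}}

```text
t: 43.55
tcp_pos: [0.4619, 0.0043, 0.2592]
tool_rot: [0.086, 0.996, 0.0, -0.0]
force: [-0.1, -0.1, -0.1]
finger_gap: 0.185
gripper_force: 29.5
```

```bash
python3 - <<'E'
from h import *
goal(.4645,.0032,.15,170.2); print(telemetry.sense()["finger_gap"])
E
```

```text
GO [ -2.7  -0.6 109.2] [ 0.  -0.  -0.1]
0.1853113138898256
```

Request:
{"api": "move_arm", "payload": {
  "commands": "-2.5 -0.6 50 0 0 0 -1;-2.5 -0.6 85 0 0 0 -1;-2.5 -0.6 105 0 0 0 -1;-2.5 -0.6 109 0 0 0 -1;-2.5 -0.6 109 0 0 0 -1"
}}

```text
t: 44.18
tcp_pos: [0.4646, 0.0038, 0.1506]
tool_rot: [0.086, 0.996, -0.0, 0.0]
force: [-0.3, 0.2, -0.2]
finger_gap: 0.188
gripper_force: 29.5
```

```bash
python3 - <<'E'
from h import *
goal(.4645,.0032,.107,170.2)
s=snapshot("wrist"); cv2.imwrite("pics/w8.png",cv2.cvtColor(cv2.resize(s["image"][80:384,130:390],None,fx=1.9,fy=1.9),cv2.COLOR_RGB2BGR))
E
```

```text
GO [-0.  -0.6 43.6] [-0.  0. -0.]
```

View pics/w8.png

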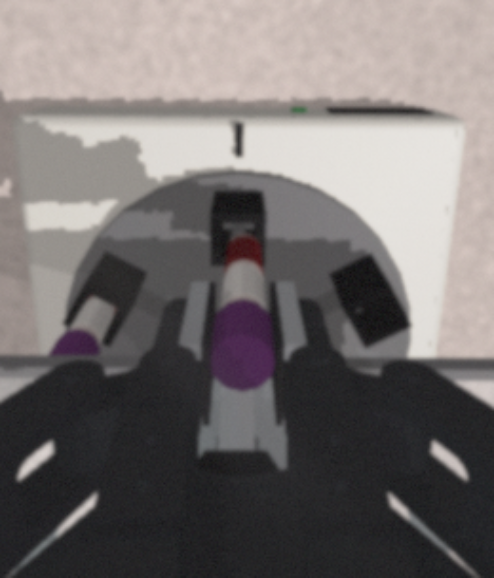

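Well 0 is empty at the port and the other new tube is under the cover at left. The tube's foot (column 244) sits about 2 mm right of the well (column 238), so I'm nudging it left while lowering.

Request:
{"api": "move_arm", "payload": {
  "commands": "0 -1.6 2 0 0 0 -1;0 -1.6 10 0 0 0 -1;0 -1.6 22 0 0 0 -1;0 -1.6 34 0 0 0 -1;0 -1.4 43 0 0 0 -1"
}}

```text
t: 44.85
tcp_pos: [0.464, 0.0025, 0.1063]
tool_rot: [0.086, 0.996, -0.0, -0.0]
force: [-1.2, -0.6, 27.2]
finger_gap: 0.189
gripper_force: 32.9
```

Request:
{"api": "move_arm", "payload": {
  "commands": "0 0 0 0 0 0 -1;0 0 0 0 0 0 -1;0 0 0 0 0 0 0.4;0 0 0 0 0 0 0.4;0 0 0 0 0 0 0.4"
}}

```text
t: 45.48
tcp_pos: [0.4638, 0.0027, 0.1072]
tool_rot: [0.086, 0.996, 0.0, -0.0]
force: [0.4, 0.5, -0.2]
finger_gap: 0.702
gripper_force: 0.0
```

Request:
{"api": "move_arm", "payload": {
  "commands": "0 0 -60 0 0 0 0.4;0 0 -120 0 0 0 0.4;0 0 -162 0 0 0 0.9;-35 0 -162 0 0 15 0.9;-70.5 -0.5 -162 0 0 30 0.9"
}}

```text
t: 46.1
tcp_pos: [0.534, -0.0099, 0.2706]
tool_rot: [0.273, 0.962, 0.0, 0.001]
force: [0.6, -0.4, -0.4]
finger_gap: 0.95
gripper_force: 0.0
```

Request:
{"api": "move_arm", "payload": {
  "commands": "0 0 0 0 0 0 0.9;0 0 0 0 0 0 0.9;0 0 0 0 0 0 0.9;0 0 0 0 0 0 0.9;0 0 0 0 0 0 0.9"
}}

```text
t: 46.72
tcp_pos: [0.5329, -0.0098, 0.2694]
tool_rot: [0.27, 0.963, 0.0, -0.0]
force: [0.1, 0.0, -0.1]
finger_gap: 0.948
gripper_force: 0.0
```

```bash
python3 - <<'E'
from h import *
goal(.534,-.0092,.15,140.2)
s=snapshot("wrist")
for c,a,m in blobs(s,purple(s["image"]),(100,40,420,300),20): print("cap",c,a,ray(s,*c,.13)[:2].round(4))
E
```

```text
GO [ -0.6   1.1 119.4] [-0.  -0.   8.5]
cap [232.19407895 115.03947368] 304 [0.4647 0.0022]
cap [190.91358025 170.13580247] 162 [ 0.4889 -0.0642]
```

The cap shows the same pixel position as the first seated tube, so it is fully down. Last +60° click.

Request:
{"api": "move_arm", "payload": {
  "commands": "-0.5 1 0 0 0 8.5 0.9;-0.5 1 60 0 0 8.5 0.9;-0.5 1 110 0 0 8.5 0.8;-0.5 1 119.5 0 0 8.5 0.6;-0.5 1 119.5 0 0 8.5 0.6",
  "grip_force": 60
}}

```text
t: 47.4
tcp_pos: [0.5347, -0.0094, 0.1501]
tool_rot: [0.34, 0.94, 0.0, 0.0]
force: [0.2, 0.2, 0.9]
finger_gap: 0.801
gripper_force: 0.0
```

Request:
{"api": "move_arm", "payload": {
  "commands": "0 0 0 0 0 0 0.5;0 0 0 0 0 0 -0.5;0 0 0 0 0 0 -0.5;0 0 0 0 0 0 -0.5;0 0 0 0 0 0 -0.5"
}}

```text
t: 48.02
tcp_pos: [0.5342, -0.0106, 0.1516]
tool_rot: [0.34, 0.94, -0.001, 0.001]
force: [-3.7, -3.7, 7.6]
finger_gap: 0.406
gripper_force: 61.4
```

Request:
{"api": "move_arm", "payload": {
  "commands": "0 0 0 0 0 -10 -0.5;0 0 0 0 0 -20 -0.5;0 0 0 0 0 -30 -0.5;0 0 0 0 0 -40 -0.5;0 0 0 0 0 -50 -0.5"
}}

```text
t: 48.65
tcp_pos: [0.5341, -0.0108, 0.1516]
tool_rot: [-0.092, 0.996, -0.001, 0.0]
force: [-3.4, -5.3, 7.9]
finger_gap: 0.404
gripper_force: 61.4
```

Request:
{"api": "move_arm", "payload": {
  "commands": "0 0 0 0 0 -10 -0.5;0 0 0 0 0 -10 -0.5;0 0 0 0 0 -10 -0.5;0 0 0 0 0 -10 -0.5;0 0 0 0 0 -10 -0.5"
}}

```text
t: 49.28
tcp_pos: [0.5341, -0.0109, 0.1516]
tool_rot: [-0.176, 0.984, -0.002, -0.0]
force: [-3.7, -6.4, 8.1]
finger_gap: 0.406
gripper_force: 61.4
```

Request:
{"api": "move_arm", "payload": {
  "commands": "0 0 0 0 0 0 0.9;0 0 0 0 0 0 0.9;0 0 0 0 0 0 0.9;0 0 -60 0 0 0 0.9;0 0 -120 0 0 0 0.9"
}}

```text
t: 49.9
tcp_pos: [0.5338, -0.009, 0.2702]
tool_rot: [-0.175, 0.985, 0.001, -0.001]
force: [0.9, -1.4, -0.3]
finger_gap: 0.95
gripper_force: 0.0
```

Request:
{"api": "move_arm", "payload": {
  "commands": "50 -150 -20 0 0 0 0.9;50 -150 -20 0 0 0 0.9;50 -150 -20 0 0 0 0.9;50 -150 -20 0 0 0 0.9;50 -150 -20 0 0 0 0.9"
}}

```text
t: 50.52
tcp_pos: [0.5386, -0.1664, 0.2893]
tool_rot: [-0.175, 0.985, 0.001, -0.0]
force: [-0.0, -0.1, -0.3]
finger_gap: 0.95
gripper_force: 0.0
```

```bash
python3 - <<'E'
from h import *
t=snapshot("top"); sc=snapshot("scene")
A=cv2.resize(t["image"][130:250,195:425],None,fx=3,fy=3,interpolation=cv2.INTER_CUBIC)
B=cv2.resize(sc["image"][150:330,60:400],(690,365))
cv2.imwrite("pics/fin.png",cv2.cvtColor(np.vstack([A,B])[:600] if A.shape[1]==690 else A,cv2.COLOR_RGB2BGR)); print(A.shape)
E
```

```text
(360, 690, 3)
```

View pics/fin.png

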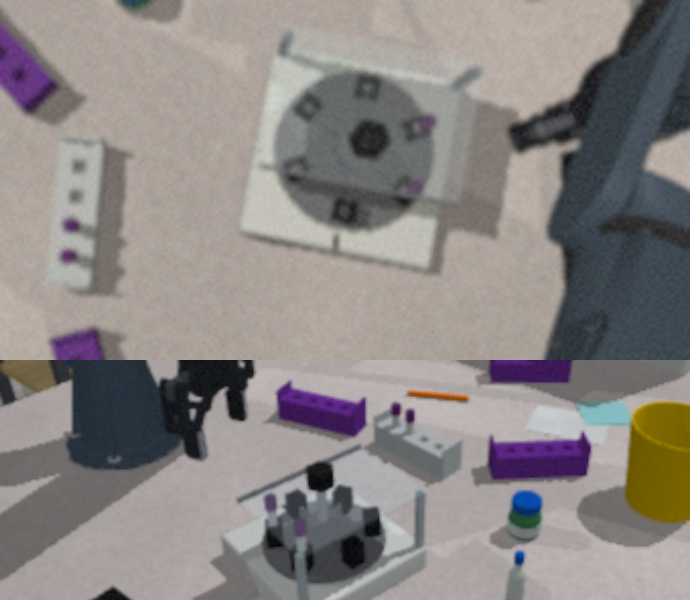

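Both finished tubes are upright in the grey rack, at (70,225) and (68,256). Both new tubes are under the cover, at (427,122) and (415,187). An empty well is clicked in at the port, at (344,210). Handing in.

```bash
python3 -c "
from station import ticket
print(ticket.sign_off())"
```

```text
the job is handed in; nothing more can be done
None
```

The changeover is done and handed in at about 51 s: both finished tubes are in the grey rack, both new tubes are in the wheel under the cover, and an empty well is clicked in at the open side.

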